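# Square up the shortbread for icing

### The job

Get the shortbread fingers ready to be iced in one pass: with the glazing board's stop bar slid out of the way, lay every finger flat on the board, side by side and square in one close row that starts at the left fence, and then push their ends flush against the back fence with the icing smoother's straight edge, the smoother held in the gripper. Finally close the stop bar gently up to the last finger so that the row stands without gaps, and leave the smoother lying flat on the worktop, off the board. Shortbread breaks easily, so press it with no more than a light touch, and leave the mug, the jar, the timer and the sugar shaker where they stand.

Things in the scene. Friction and masses are not known exactly. Their poses are not given: they have to be found in the camera images.
- board: wooden glazing board, fixed, 170 x 300 mm, its flat top (the bed) 18 mm up; turned by up to 6 degrees. Origin: centre of its underside; x points to the back fence (away from the robot), y to the left fence. The back fence runs along the whole far edge, the left fence along the rear 101 mm of the left edge, each 16 mm wide, 22 mm high over the bed; front edge open
- bed_corner (a point): the inner corner of the board on the bed, where the faces of the back fence and the left fence meet; axes as the board's. The bed runs 154 mm from here to the open front (-x); a finger that lies home at both fences has its origin at x = -47.5 mm, y = -19 mm, z = 11 mm here
- stop_bar (a joint): aluminium stop bar of the board, 16 mm wide, from 2 to 88 mm in front of the back fence, 24 mm high over the bed; its saddle slides along the back fence, parallel to the left fence. Value in m: 0 = drawn fully right, 250 mm of bed free between left fence and bar; the free bed shortens by the value as it moves left; travel 240 mm. About 2 N of friction; stays where left; starts part closed
- stop_knob (a point): grip point of the bar's upright round wooden knob (28 mm across, 32 mm high, standing on the bar, 42 to 74 mm above the worktop): on the knob's axis, 60 mm above the worktop; the bar's left face lies 8 mm to the left (+y of the board) of this point
- cooling_rack: wire cooling rack, fixed, 225 mm (its x) by 190 mm (its y), flat top 18 mm above the worktop; origin: centre of its underside. It stands to the left or to the right of the board
- smoother: icing smoother, loose, 220 g: flat aluminium plate 60 mm (x) by 200 mm (y), 8 mm thick, straight long edges; in its middle a raised wooden grip along y, 24 mm wide (x), 124 mm long, from 36 to 62 mm above the plate's underside. Origin: centre of the plate's underside; z up. Lies on the worktop beside the board, on the side where the rack is not
- mug: two-tone mug behind the work, loose, 78 x 112 x 92 mm; to be left alone. Origin: centre of its underside
- jar: glass jar with a red lid behind the board, loose, 65 mm across, 100 mm high; to be left alone. Origin: centre of its underside
- shaker: glass sugar shaker with a grey cap, behind the smoother, loose, 44 mm across, 90 mm high; to be left alone. Origin: centre of its underside
- timer: round kitchen timer behind the work, loose, 68 mm across, 45 mm high; to be left alone. Origin: centre of its underside
- shortbread_1: shortbread finger, loose, rigid, 95 mm long (x), 38 mm wide (y), 22 mm high, about 80 g; origin: its centre, 11 mm above what it lies on, z up. Three to five are there at a start: one lies askew on the board, or all lie on the rack
- shortbread_2: another shortbread finger, the same (may be absent)
- shortbread_3: another shortbread finger, the same (may be absent)
- shortbread_4: another shortbread finger, the same (may be absent)
- shortbread_5: another shortbread finger, the same (may be absent)

How it is judged:
On the way, in this order (a step that is already met when the one before it is completed fails the run):
1. every shortbread finger lies flat on the board's bed (z of shortbread_1 in the frame of bed_corner between 0.007 and 0.015 m and z of shortbread_2 in the frame of bed_corner between 0.007 and 0.015 m and z of shortbread_3 in the frame of bed_corner between 0.007 and 0.015 m and z of shortbread_4 in the frame of bed_corner between 0.007 and 0.015 m and z of shortbread_5 in the frame of bed_corner between 0.007 and 0.015 m and x of shortbread_1 in the frame of bed_corner between -0.125 and -0.025 m and y of shortbread_1 in the frame of bed_corner between -0.255 and -0.005 m and x of shortbread_2 in the frame of bed_corner between -0.125 and -0.025 m and y of shortbread_2 in the frame of bed_corner between -0.255 and -0.005 m and x of shortbread_3 in the frame of bed_corner between -0.125 and -0.025 m and y of shortbread_3 in the frame of bed_corner between -0.255 and -0.005 m and x of shortbread_4 in the frame of bed_corner between -0.125 and -0.025 m and y of shortbread_4 in the frame of bed_corner between -0.255 and -0.005 m and x of shortbread_5 in the frame of bed_corner between -0.125 and -0.025 m and y of shortbread_5 in the frame of bed_corner between -0.255 and -0.005 m), for 0.2 s.
2. the smoother, held in the gripper, pushes and every finger's end is within 4 mm of the back fence (x of shortbread_1 in the frame of bed_corner between -0.0515 and -0.0435 m and x of shortbread_2 in the frame of bed_corner between -0.0515 and -0.0435 m and x of shortbread_3 in the frame of bed_corner between -0.0515 and -0.0435 m and x of shortbread_4 in the frame of bed_corner between -0.0515 and -0.0435 m and x of shortbread_5 in the frame of bed_corner between -0.0515 and -0.0435 m and z of shortbread_1 in the frame of bed_corner between 0.007 and 0.015 m and z of shortbread_2 in the frame of bed_corner between 0.007 and 0.015 m and z of shortbread_3 in the frame of bed_corner between 0.007 and 0.015 m and z of shortbread_4 in the frame of bed_corner between 0.007 and 0.015 m and z of shortbread_5 in the frame of bed_corner between 0.007 and 0.015 m and (contact force between smoother and shortbread_1 above 0.3 N or contact force between smoother and shortbread_2 above 0.3 N or contact force between smoother and shortbread_3 above 0.3 N or contact force between smoother and shortbread_4 above 0.3 N or contact force between smoother and shortbread_5 above 0.3 N) and contact force between the fingers and smoother above 1 N), for 0.1 s.
3. after that the stop bar is closed up to the last finger of the row ((((y of shortbread_1 in the frame of bed_corner between -0.023 and -0.015 m or y of shortbread_2 in the frame of bed_corner between -0.023 and -0.015 m or y of shortbread_3 in the frame of bed_corner between -0.023 and -0.015 m or y of shortbread_4 in the frame of bed_corner between -0.023 and -0.015 m or y of shortbread_5 in the frame of bed_corner between -0.023 and -0.015 m) and y of stop_knob in the frame of bed_corner between -0.05 and -0.042 m) or ((y of shortbread_1 in the frame of bed_corner between -0.061 and -0.053 m or y of shortbread_2 in the frame of bed_corner between -0.061 and -0.053 m or y of shortbread_3 in the frame of bed_corner between -0.061 and -0.053 m or y of shortbread_4 in the frame of bed_corner between -0.061 and -0.053 m or y of shortbread_5 in the frame of bed_corner between -0.061 and -0.053 m) and y of stop_knob in the frame of bed_corner between -0.088 and -0.08 m) or ((y of shortbread_1 in the frame of bed_corner between -0.099 and -0.091 m or y of shortbread_2 in the frame of bed_corner between -0.099 and -0.091 m or y of shortbread_3 in the frame of bed_corner between -0.099 and -0.091 m or y of shortbread_4 in the frame of bed_corner between -0.099 and -0.091 m or y of shortbread_5 in the frame of bed_corner between -0.099 and -0.091 m) and y of stop_knob in the frame of bed_corner between -0.126 and -0.118 m) or ((y of shortbread_1 in the frame of bed_corner between -0.137 and -0.129 m or y of shortbread_2 in the frame of bed_corner between -0.137 and -0.129 m or y of shortbread_3 in the frame of bed_corner between -0.137 and -0.129 m or y of shortbread_4 in the frame of bed_corner between -0.137 and -0.129 m or y of shortbread_5 in the frame of bed_corner between -0.137 and -0.129 m) and y of stop_knob in the frame of bed_corner between -0.164 and -0.156 m) or ((y of shortbread_1 in the frame of bed_corner between -0.175 and -0.167 m or y of shortbread_2 in the frame of bed_corner between -0.175 and -0.167 m or y of shortbread_3 in the frame of bed_corner between -0.175 and -0.167 m or y of shortbread_4 in the frame of bed_corner between -0.175 and -0.167 m or y of shortbread_5 in the frame of bed_corner between -0.175 and -0.167 m) and y of stop_knob in the frame of bed_corner between -0.202 and -0.194 m))), for 0.2 s.
At the end, for the whole second after the job is handed in: every finger flat on the bed, square within 4 degrees, its end within 4 mm of the back fence; a gapless row from the left fence, each finger within 4 mm of its place in it; stop bar within 4 mm of the last finger; smoother flat on the worktop; all at rest (x of shortbread_1 in the frame of bed_corner between -0.0515 and -0.0435 m and x of shortbread_2 in the frame of bed_corner between -0.0515 and -0.0435 m and x of shortbread_3 in the frame of bed_corner between -0.0515 and -0.0435 m and x of shortbread_4 in the frame of bed_corner between -0.0515 and -0.0435 m and x of shortbread_5 in the frame of bed_corner between -0.0515 and -0.0435 m and z of shortbread_1 in the frame of bed_corner between 0.007 and 0.015 m and z of shortbread_2 in the frame of bed_corner between 0.007 and 0.015 m and z of shortbread_3 in the frame of bed_corner between 0.007 and 0.015 m and z of shortbread_4 in the frame of bed_corner between 0.007 and 0.015 m and z of shortbread_5 in the frame of bed_corner between 0.007 and 0.015 m and angle between the x axis of each of shortbread_1, shortbread_2, shortbread_3, shortbread_4, shortbread_5 and the x axis of board, either way round below 0.07 rad and (y of shortbread_1 in the frame of bed_corner between -0.023 and -0.015 m or y of shortbread_1 in the frame of bed_corner between -0.061 and -0.053 m or y of shortbread_1 in the frame of bed_corner between -0.099 and -0.091 m or y of shortbread_1 in the frame of bed_corner between -0.137 and -0.129 m or y of shortbread_1 in the frame of bed_corner between -0.175 and -0.167 m) and (y of shortbread_2 in the frame of bed_corner between -0.023 and -0.015 m or y of shortbread_2 in the frame of bed_corner between -0.061 and -0.053 m or y of shortbread_2 in the frame of bed_corner between -0.099 and -0.091 m or y of shortbread_2 in the frame of bed_corner between -0.137 and -0.129 m or y of shortbread_2 in the frame of bed_corner between -0.175 and -0.167 m) and (y of shortbread_3 in the frame of bed_corner between -0.023 and -0.015 m or y of shortbread_3 in the frame of bed_corner between -0.061 and -0.053 m or y of shortbread_3 in the frame of bed_corner between -0.099 and -0.091 m or y of shortbread_3 in the frame of bed_corner between -0.137 and -0.129 m or y of shortbread_3 in the frame of bed_corner between -0.175 and -0.167 m) and (y of shortbread_4 in the frame of bed_corner between -0.023 and -0.015 m or y of shortbread_4 in the frame of bed_corner between -0.061 and -0.053 m or y of shortbread_4 in the frame of bed_corner between -0.099 and -0.091 m or y of shortbread_4 in the frame of bed_corner between -0.137 and -0.129 m or y of shortbread_4 in the frame of bed_corner between -0.175 and -0.167 m) and (y of shortbread_5 in the frame of bed_corner between -0.023 and -0.015 m or y of shortbread_5 in the frame of bed_corner between -0.061 and -0.053 m or y of shortbread_5 in the frame of bed_corner between -0.099 and -0.091 m or y of shortbread_5 in the frame of bed_corner between -0.137 and -0.129 m or y of shortbread_5 in the frame of bed_corner between -0.175 and -0.167 m) and (not (y of shortbread_1 in the frame of bed_corner between -0.061 and -0.053 m or y of shortbread_2 in the frame of bed_corner between -0.061 and -0.053 m or y of shortbread_3 in the frame of bed_corner between -0.061 and -0.053 m or y of shortbread_4 in the frame of bed_corner between -0.061 and -0.053 m or y of shortbread_5 in the frame of bed_corner between -0.061 and -0.053 m) or (y of shortbread_1 in the frame of bed_corner between -0.023 and -0.015 m or y of shortbread_2 in the frame of bed_corner between -0.023 and -0.015 m or y of shortbread_3 in the frame of bed_corner between -0.023 and -0.015 m or y of shortbread_4 in the frame of bed_corner between -0.023 and -0.015 m or y of shortbread_5 in the frame of bed_corner between -0.023 and -0.015 m)) and (not (y of shortbread_1 in the frame of bed_corner between -0.099 and -0.091 m or y of shortbread_2 in the frame of bed_corner between -0.099 and -0.091 m or y of shortbread_3 in the frame of bed_corner between -0.099 and -0.091 m or y of shortbread_4 in the frame of bed_corner between -0.099 and -0.091 m or y of shortbread_5 in the frame of bed_corner between -0.099 and -0.091 m) or (y of shortbread_1 in the frame of bed_corner between -0.061 and -0.053 m or y of shortbread_2 in the frame of bed_corner between -0.061 and -0.053 m or y of shortbread_3 in the frame of bed_corner between -0.061 and -0.053 m or y of shortbread_4 in the frame of bed_corner between -0.061 and -0.053 m or y of shortbread_5 in the frame of bed_corner between -0.061 and -0.053 m)) and (not (y of shortbread_1 in the frame of bed_corner between -0.137 and -0.129 m or y of shortbread_2 in the frame of bed_corner between -0.137 and -0.129 m or y of shortbread_3 in the frame of bed_corner between -0.137 and -0.129 m or y of shortbread_4 in the frame of bed_corner between -0.137 and -0.129 m or y of shortbread_5 in the frame of bed_corner between -0.137 and -0.129 m) or (y of shortbread_1 in the frame of bed_corner between -0.099 and -0.091 m or y of shortbread_2 in the frame of bed_corner between -0.099 and -0.091 m or y of shortbread_3 in the frame of bed_corner between -0.099 and -0.091 m or y of shortbread_4 in the frame of bed_corner between -0.099 and -0.091 m or y of shortbread_5 in the frame of bed_corner between -0.099 and -0.091 m)) and (not (y of shortbread_1 in the frame of bed_corner between -0.175 and -0.167 m or y of shortbread_2 in the frame of bed_corner between -0.175 and -0.167 m or y of shortbread_3 in the frame of bed_corner between -0.175 and -0.167 m or y of shortbread_4 in the frame of bed_corner between -0.175 and -0.167 m or y of shortbread_5 in the frame of bed_corner between -0.175 and -0.167 m) or (y of shortbread_1 in the frame of bed_corner between -0.137 and -0.129 m or y of shortbread_2 in the frame of bed_corner between -0.137 and -0.129 m or y of shortbread_3 in the frame of bed_corner between -0.137 and -0.129 m or y of shortbread_4 in the frame of bed_corner between -0.137 and -0.129 m or y of shortbread_5 in the frame of bed_corner between -0.137 and -0.129 m)) and (((y of shortbread_1 in the frame of bed_corner between -0.023 and -0.015 m or y of shortbread_2 in the frame of bed_corner between -0.023 and -0.015 m or y of shortbread_3 in the frame of bed_corner between -0.023 and -0.015 m or y of shortbread_4 in the frame of bed_corner between -0.023 and -0.015 m or y of shortbread_5 in the frame of bed_corner between -0.023 and -0.015 m) and y of stop_knob in the frame of bed_corner between -0.05 and -0.042 m) or ((y of shortbread_1 in the frame of bed_corner between -0.061 and -0.053 m or y of shortbread_2 in the frame of bed_corner between -0.061 and -0.053 m or y of shortbread_3 in the frame of bed_corner between -0.061 and -0.053 m or y of shortbread_4 in the frame of bed_corner between -0.061 and -0.053 m or y of shortbread_5 in the frame of bed_corner between -0.061 and -0.053 m) and y of stop_knob in the frame of bed_corner between -0.088 and -0.08 m) or ((y of shortbread_1 in the frame of bed_corner between -0.099 and -0.091 m or y of shortbread_2 in the frame of bed_corner between -0.099 and -0.091 m or y of shortbread_3 in the frame of bed_corner between -0.099 and -0.091 m or y of shortbread_4 in the frame of bed_corner between -0.099 and -0.091 m or y of shortbread_5 in the frame of bed_corner between -0.099 and -0.091 m) and y of stop_knob in the frame of bed_corner between -0.126 and -0.118 m) or ((y of shortbread_1 in the frame of bed_corner between -0.137 and -0.129 m or y of shortbread_2 in the frame of bed_corner between -0.137 and -0.129 m or y of shortbread_3 in the frame of bed_corner between -0.137 and -0.129 m or y of shortbread_4 in the frame of bed_corner between -0.137 and -0.129 m or y of shortbread_5 in the frame of bed_corner between -0.137 and -0.129 m) and y of stop_knob in the frame of bed_corner between -0.164 and -0.156 m) or ((y of shortbread_1 in the frame of bed_corner between -0.175 and -0.167 m or y of shortbread_2 in the frame of bed_corner between -0.175 and -0.167 m or y of shortbread_3 in the frame of bed_corner between -0.175 and -0.167 m or y of shortbread_4 in the frame of bed_corner between -0.175 and -0.167 m or y of shortbread_5 in the frame of bed_corner between -0.175 and -0.167 m) and y of stop_knob in the frame of bed_corner between -0.202 and -0.194 m)) and height (world z) of smoother below 0.004 m and angle between smoother's own z axis and vertical below 0.1 rad and linear speed of each of shortbread_1, shortbread_2, shortbread_3, shortbread_4, shortbread_5, smoother below 0.01 m/s); the robot touches nothing.
It fails at once if a shortbread finger is pressed by the smoother or the stop bar with more than 40 N (contact force between any of smoother, stop_bar and shortbread_1 above 40 N or contact force between any of smoother, stop_bar and shortbread_2 above 40 N or contact force between any of smoother, stop_bar and shortbread_3 above 40 N or contact force between any of smoother, stop_bar and shortbread_4 above 40 N or contact force between any of smoother, stop_bar and shortbread_5 above 40 N).
It fails at once if the mug, the jar, the timer or the shaker is moved by more than 30 mm (distance of any of mug, jar, timer, shaker from where it was at the start of the episode above 0.03 m).
Of shortbread_1, shortbread_2, shortbread_3, shortbread_4, shortbread_5 only 3 to 5 are there at a start; the rules pass over those that are not, and their reading is None.
At some moment in a run one of shortbread_1, shortbread_2, shortbread_3, shortbread_4, shortbread_5 may be knocked a few centimetres aside while the robot is not near it.
Once in a run the grip may slacken for a moment while it holds something.
It also fails if it takes over 210 s, if anything falls off the work surface, if the arm or the gripper's body presses on something with over 40 N, if the wrist force passes 120 N, or if a joint passes its speed limit or range.

### The arm

A 6-joint arm with a two-finger parallel gripper is mounted at the origin on a cart in front of the work surface, level with it; the furniture and walls round the work are solid. World frame = base frame: x ahead of the robot, y to its left, z up, the work surface at z = 0. Lengths are in m, angles in rad, forces in N, time in s.
With the tool pointing down it reaches from about 0.375 to 0.9 m from the base axis. Payload 3.1 kg.
Tool frame: the origin (TCP) lies on the front face of the gripper's body, between the roots of the fingers; the fingertips stand 73 mm ahead of it and the grasp point (between the pads) lies 54 mm ahead of it (manip.tips_ahead is the distance from the TCP to the fingertips, in m); z points along the fingers, y is the line along which they close (so a half turn about z gives the same grasp; the last joint's range is limited). The gripper opens to 85 mm and grips with 20 to 120 N. Pads are 22 mm wide; open, the fingers measure 114 mm over their backs; the gripper's body (76 mm by 85 mm) begins 54 mm behind the grasp point. The pads swing forward as they close: fully open they stand 13 mm farther back than shut.
Start: joints at [1.151, 0.527, 1.433, -0, 1.181, -0.178], TCP at [0.149, 0.607, 0.304] pointing down, gripper open.
Joint ranges: [-3.08, 3.08], [-0.75, 2.2], [0.22, 2.44], [-1.43, 4.57], [0, 2.65], [-2.85, 2.85]. Speed limits (rad/s): [2.79, 2.79, 3.14, 3.14, 3.14, 3.14].

### API

Orientations are given as a unit quaternion [x, y, z, w].
In Python, from station import sense, eyes, workorder, manip gives the robot as it stands.
- The arm moves only by the shell command python3 -m inch 'ROWS' [OPENING] [FORCE]. ROWS is JSON, a list of rows, each an object of numbers: "dx", "dy", "dz": the shift along the tool's x, y, z in cm; "wx", "wy", "wz": the turn, a rotation vector about the tool's x, y, z in degrees. In form: [{"dx": .., "dy": .., "dz": .., "wx": .., "wy": .., "wz": ..}, ...]. A call has 1 to 10 rows; each row shifts and turns the commanded pose from where the row before left it, along the tool's axes as they then stand; what a row does not reach is not made up. A row lasts 1/8 s, in which the tool goes at most 62.5 mm and 10.7 degrees, less where a joint would pass 70% of its speed; a pose out of reach is approached as far as the arm can. A call with a gripper value outside its range is refused whole. OPENING is the opening, from 0 (shut) to 1 (fully open), set as the call begins (- or left out, the last holds). The fingers move at their own pace and stop on an object; FORCE is the grip in N (left out, the last holds). Time passes only in rows, so rows that do not move let the fingers close. It gives the time, the measured TCP pose, the force, the opening and the grip force at its end, in the units of the state.
- sense(): the state, without advancing time (a new reading comes with each control period).
- eyes.snapshot(name): name is "scene" or "top" or "wrist"; returns the picture (480x640x3 uint8, red, green, blue); there is no depth.
- eyes.camera_params(name): a dict with "fx", "fy", "cx", "cy" (pixels), "D" ([k1, k2, p1, p2, k3] as OpenCV has them; the pictures are not rectified), "rvec" (rotation vector, rad) and "tvec" (3), from world to camera coordinates, as OpenCV has them. Camera axes: x right, y down, z forward; pixel columns grow to the right and rows downward; lengths in m; the calibration is good to about 2 mm. A picture is of the moment at which its call begins: read the wrist's pose just before it. camera_params takes no time and is no camera call; for the wrist camera it gives the pose at the moment of the call.
- workorder.sign_off(): hands the job in; it is judged then, once.
The state is a dict: "t": time; "q": joint angles; "qd": joint speeds; "tau": joint torques, N m; "tcp_pos": TCP position; "tool_rot": TCP orientation; "force": force on the tool from outside, world axes, zero at the start; "ft_torque": the same for the moment, N m; "finger_gap": opening from 0.0 (shut) to 1.0 (fully open); "gripper_force": force on a finger pad.
Only numpy, scipy, OpenCV 4.12 (cv2) and the standard library are available. Lean on these libraries where they do the work, as an engineer would, in place of code of your own. Each camera call takes 0.05 s, during which the arm holds its last target. There are 200 camera calls.

## Working session

There is one attempt and no reset: what is moved stays moved. The work goes in short steps, Python scripts to look and compute and a shell command to move; the robot and the scene stay as the last step left them, time stands still between calls to the robot, and variables do not carry over. Pictures are saved under pics/ and viewed, at most 14 in all, crops included, and the job is handed in when it is done.

```bash
ls; mkdir -p pics; python3 - <<'E'
from station import sense, eyes, manip
import cv2
for n in ("scene","top"):
    cv2.imwrite(f"pics/{n}0.png",eyes.snapshot(n)[:,:,::-1]); print({k:v for k,v in eyes.camera_params(n).items()})
print(sense())
E
```

```text
pics
{'fx': 492.40430974917, 'fy': 492.40430974917, 'cx': 317.0728087228074, 'cy': 235.6392102292225, 'D': array([-0.05136752,  0.        ,  0.        ,  0.        ,  0.        ]), 'rvec': array([ 2.02692584, -0.85314711,  0.42427895]), 'tvec': array([-0.34809322,  0.28263021,  0.94131787])}
{'fx': 594.3253915518773, 'fy': 594.3253915518773, 'cx': 316.77875456349784, 'cy': 245.22994885495697, 'D': array([-0.19048286,  0.        ,  0.        ,  0.        ,  0.        ]), 'rvec': array([ 2.12825965, -2.12223455,  0.21846085]), 'tvec': array([-0.00644683,  0.51861816,  1.21957239])}
{'t': 0.1, 'q': array([ 1.15148136e+00,  5.28377876e-01,  1.43381358e+00, -1.08389828e-05,
        1.18139617e+00, -1.78491455e-01]), 'qd': array([ 0.00106033, -0.00174654, -0.00208348, -0.00088053,  0.00085645,
        0.00204145]), 'tau': array([ 9.93172785e-05, -4.43303633e+01, -1.78585947e+01, -2.24416344e-04,
        3.84495535e-03,  2.75158686e-05]), 'tcp_pos': array([0.14881693, 0.60648794, 0.30301592]), 'tool_rot': array([ 1.20118887e-01,  9.92759013e-01, -9.54730285e-04, -2.88941493e-04]), 'force': array([-1.00983293,  0.33524631, -0.59988622]), 'ft_torque': array([0.03439145, 0.0027295 , 0.0166619 ]), 'gripper_force': 0.0, 'finger_gap': 1.0024385874301993}
```

View pics/scene0.png

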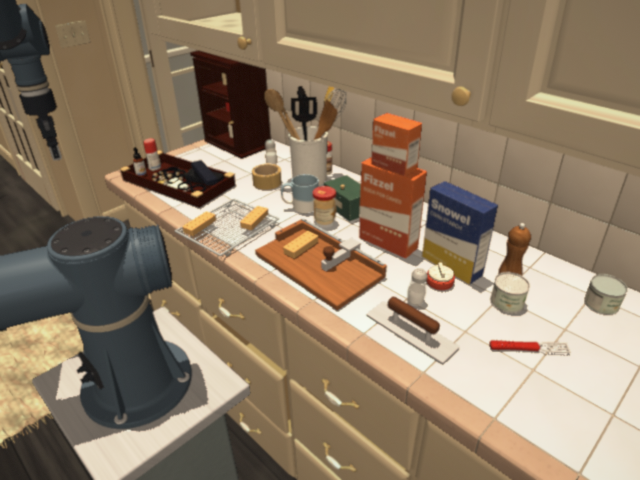

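View pics/top0.png

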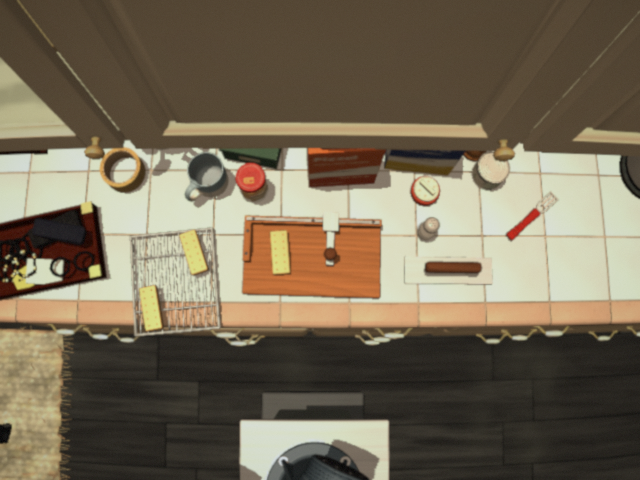

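The scene shows a rack on the left with two fingers, and a board in the middle with one finger at about (280,252) in the top view. The stop bar knob is at (331,253), and the smoother is on the right at (450,268). Three fingers in all.

```bash
cat > h.py <<'E'
import numpy as np, cv2
from station import sense, eyes, manip
from scipy.spatial.transform import Rotation as R
def cast(px,z,P):
    K=np.array([[P['fx'],0,P['cx']],[0,P['fy'],P['cy']],[0,0,1]])
    u=cv2.undistortPoints(np.array(px,float).reshape(-1,1,2),K,np.array(P['D'])).reshape(-1,2)
    M=cv2.Rodrigues(np.array(P['rvec']))[0]; t=np.array(P['tvec']).ravel()
    c=-M.T@t; d=np.c_[u,np.ones(len(u))]@M
    return (c+d*((z-c[2])/d[:,2])[:,None])[:,:2]
def project(X,P):
    K=np.array([[P['fx'],0,P['cx']],[0,P['fy'],P['cy']],[0,0,1]])
    return cv2.projectPoints(np.array(X,float).reshape(-1,1,3),np.array(P['rvec']),np.array(P['tvec']),K,np.array(P['D']))[0].reshape(-1,2)
def hsv(im): return cv2.cvtColor(im,cv2.COLOR_RGB2HSV)
def blobs(m,amin=60):
    return [c for c in cv2.findContours(m.astype(np.uint8),cv2.RETR_EXTERNAL,cv2.CHAIN_APPROX_NONE)[0] if cv2.contourArea(c)>amin]
def rect(c,z,P):
    w=cast(c.reshape(-1,2),z,P); (x,y),(a,b),th=cv2.minAreaRect((w*1000).astype(np.float32))
    if a<b: a,b,th=b,a,th+90
    th=(th+90)%180-90
    return np.round([x,y,a,b,th],1)
def fingers(im,P,box=None):
    h=hsv(im); m=(h[...,0]>17)&(h[...,0]<32)&(h[...,1]>85)&(h[...,2]>120)
    return [(rect(c,.04,P),cv2.boundingRect(c)) for c in blobs(m)]
def tool():
    s=sense(); r=R.from_quat(s['tool_rot']); A=r.as_matrix()
    print('t',round(s['t'],2),'tcp',np.round(s['tcp_pos']*1000,1),'yaw_y',round(np.degrees(np.arctan2(A[1,1],A[0,1])),1),'z',np.round(A[:,2],3),'gap',round(s['finger_gap'],3),'F',np.round(s['force'],1),'gf',round(s['gripper_force'],1),'q',np.round(s['q'],2))
    return s,A
E
python3 - <<'E'
from h import *
im=cv2.imread('pics/top0.png')[:,:,::-1]; P=eyes.camera_params('top')
for f in fingers(im,P): print(f)
h=hsv(im)
m=(h[...,0]<17)&(h[...,1]>130)&(h[...,2]>90); m[:205]=0;m[300:]=0;m[:,:235]=0;m[:,395:]=0
for c in blobs(m): print('board',rect(c,.018,P),cv2.boundingRect(c), h[270,300])
w=lambda p,z:np.round(cast(p,z,P)*1000,1).tolist()
print('front corners',w([(242.5,294.5),(380,298)],.018)); print('knob',w([(331,253)],.074)); print('smoother', w([(404,256),(491,259),(492,284),(405,282)],.008)); print('grip',w([(425,266),(480,268)],.062))
cv2.imwrite('pics/c0.png',cv2.resize(np.ascontiguousarray(im[205:310,235:500,::-1]),None,fx=3,fy=3,interpolation=cv2.INTER_CUBIC))
tool()
E
```

```text
(array([217.1, 672.5,  44.1,  16.7, -54.9]), (0, 371, 17, 16))
(array([271.5, 674.4,  49.8,  31. , -73.9]), (0, 347, 19, 17))
(array([ 1.568e+02,  6.154e+02,  3.272e+02,  1.477e+02, -5.000e-01]), (0, 335, 64, 145))
(array([338.5, 108. , 177.4,  11. , -88.6]), (221, 327, 85, 7))
(array([325.6, 631.2, 137.4,  22.3, -83.1]), (0, 324, 57, 13))
(array([ 368. , -241.1,   36.8,   17.1,   89.6]), (419, 312, 18, 9))
(array([ 368.5, -106.4,   57.4,   17. ,   89.9]), (351, 312, 28, 9))
(array([364.6, 537.3,  40.7,  18.9, -81.1]), (59, 309, 18, 10))
(array([382.8, 353.7,  97.1,  41.7,  12. ]), (139, 285, 23, 47))
(array([441.4, 655.4,  54.4,  44.2,  31.4]), (11, 265, 24, 25))
(array([462. , 482. ,  26.8,  26.7,  11.6]), (89, 264, 12, 14))
(array([506.2,  74.9,  94.9,  37.6,   4.6]), (270, 230, 20, 45))
(array([505.8, 262.6,  95.7,  38.9,  19.1]), (179, 230, 29, 45))
(array([605. , 512.6,  26.5,  26. , -75.6]), (80, 202, 13, 12))
(array([694.7, 447.6,  97.5,  77.4,  51.8]), (99, 148, 41, 40))
(array([ 749.9, -437.7,   39.1,   38.7,    1.5]), (498, 140, 17, 17))
(array([751.8, 513.4,  42.2,  31.5,   5.7]), (85, 137, 14, 18))
(array([ 783.7, -698.4,  180.6,   20.5,   89.9]), (573, 133, 67, 10))
(array([784.2, -25.2, 741.6,  28.4, -89.4]), (163, 126, 325, 12))
board [496.5   6.2 299.8 164.9  88.8] (243, 220, 138, 78) [ 11 175 179]
front corners [[415.7, 155.1], [409.1, -142.4]]
knob [[497.6, -34.5]]
smoother [[503.4, -198.7], [497.0, -396.7], [440.4, -396.2], [445.4, -199.5]]
grip [[472.4, -234.4], [468.1, -354.2]]
t 0.1 tcp [148.8 606.5 303. ] yaw_y 76.2 z [-0.001 -0.002 -1.   ] gap 1.002 F [-1.   0.3 -0.6] gf 0.0 q [ 1.15  0.53  1.43 -0.    1.18 -0.18]
```

View pics/c0.png

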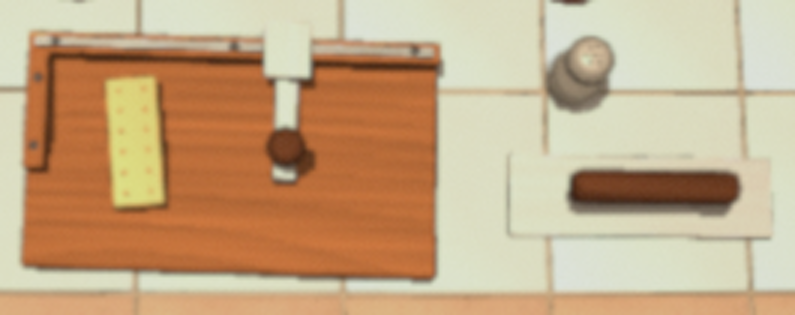

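The top crop shows the board at about −1.3° yaw and the finger on it about 6° askew. The bar's knob is at crop (287,146), and the smoother's grip runs from (570,187) to (740,187). The plan is to draw the bar right, add the two rack fingers to the right of the one on the board, push with the smoother, then close the bar. First step is to go above the knob.

```bash
cat >> h.py <<'E'
C=np.array([569.3,135.7]); YB=np.radians(-1.27)
def b2w(x,y): c,s=np.cos(YB),np.sin(YB); return C+np.array([c*x-s*y,s*x+c*y])
def w2b(p): c,s=np.cos(YB),np.sin(YB); d=np.array(p)-C; return np.round([c*d[0]+s*d[1],-s*d[0]+c*d[1]],1)
def to(x,y,z,yaw=None):
    """world TCP target mm, yaw of tool y in deg -> turn first, then shift (cm)"""
    s,A=tool(); cur=np.degrees(np.arctan2(A[1,1],A[0,1]))
    wz=0 if yaw is None else -((yaw-cur+90)%180-90)
    B=A@R.from_euler('z',wz,degrees=True).as_matrix()
    d=B.T@(np.array([x,y,z])-s['tcp_pos']*1000)/10
    print('  -> wz',round(wz,1),'d(cm)',np.round(d,2))
E
python3 - <<'E'
from h import *
print(manip.tips_ahead, w2b([497.6,-34.5]), w2b([506.2,74.9]))
to(497.6,-34.5,260,88.7)
E
```

```text
0.0726 [ -67.9 -171.7] [-61.7 -62.2]
t 0.1 tcp [148.8 606.5 303. ] yaw_y 76.2 z [-0.001 -0.002 -1.   ] gap 1.002 F [-1.   0.3 -0.6] gf 0.0 q [ 1.15  0.53  1.43 -0.    1.18 -0.18]
  -> wz -12.5 d(cm) [-36.33 -63.28   4.39]
```

```bash
python3 -m inch '[{"wz":-6.2},{"wz":-6.3},{"dx":-3.1,"dy":-5},{"dx":-3.1,"dy":-5},{"dx":-3.1,"dy":-5},{"dx":-3,"dy":-5},{"dx":-3,"dy":-5},{"dx":-3,"dy":-5},{"dx":-3,"dy":-5.1},{"dx":-3,"dy":-5.1}]' 1 30
python3 -m inch '[{"dx":-3,"dy":-5.8,"dz":1},{"dx":-3,"dy":-5.8,"dz":1},{"dx":-3,"dy":-5.8,"dz":1},{"dx":-3,"dy":-5.7,"dz":1.4},{},{}]'
python3 - <<'E'
from h import *
to(497.6,-34.5,120,88.7)
P=eyes.camera_params('wrist'); im=eyes.snapshot('wrist')
cv2.imwrite('pics/w1.png',im[:,:,::-1]); import pickle; pickle.dump(P,open('w1.pkl','wb'))
E
```

```text
t 0.1 tcp [148.8 606.5 303. ] yaw_y 76.2 z [-0.001 -0.002 -1.   ] gap 1.002 F [-1.   0.3 -0.6] gf 0.0 q [ 1.15  0.53  1.43 -0.    1.18 -0.18]
  -> wz -12.5 d(cm) [-36.34 -63.26  18.39]invalid input at $[0]: expected keys dx, dy, dz, wx, wy, wz
invalid input at $[0]: expected keys dx, dy, dz, wx, wy, wz
```

View pics/w1.png

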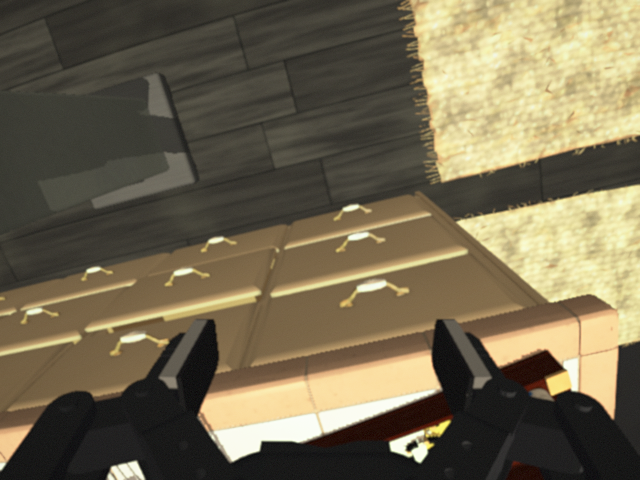

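The move was refused because every key is required, so the wrist view only shows the cupboard front. I'll retry with full rows.

```bash
python3 -m inch '[{"dx":0,"dy":0,"dz":0,"wx":0,"wy":0,"wz":-6.2},{"dx":0,"dy":0,"dz":0,"wx":0,"wy":0,"wz":-6.3},{"dx":-3.1,"dy":-5,"dz":0,"wx":0,"wy":0,"wz":0},{"dx":-3.1,"dy":-5,"dz":0,"wx":0,"wy":0,"wz":0},{"dx":-3.1,"dy":-5,"dz":0,"wx":0,"wy":0,"wz":0},{"dx":-3,"dy":-5,"dz":0,"wx":0,"wy":0,"wz":0},{"dx":-3,"dy":-5,"dz":0,"wx":0,"wy":0,"wz":0},{"dx":-3,"dy":-5,"dz":0,"wx":0,"wy":0,"wz":0},{"dx":-3,"dy":-5.1,"dz":0,"wx":0,"wy":0,"wz":0},{"dx":-3,"dy":-5.1,"dz":0,"wx":0,"wy":0,"wz":0}]' 1 30
python3 -m inch '[{"dx":-3,"dy":-5.8,"dz":1,"wx":0,"wy":0,"wz":0},{"dx":-3,"dy":-5.8,"dz":1,"wx":0,"wy":0,"wz":0},{"dx":-3,"dy":-5.8,"dz":1,"wx":0,"wy":0,"wz":0},{"dx":-3,"dy":-5.7,"dz":1.4,"wx":0,"wy":0,"wz":0},{"dx":0,"dy":0,"dz":0,"wx":0,"wy":0,"wz":0},{"dx":0,"dy":0,"dz":0,"wx":0,"wy":0,"wz":0}]'
python3 - <<'E'
from h import *
to(497.6,-34.5,120,88.7)
P=eyes.camera_params('wrist'); im=eyes.snapshot('wrist')
cv2.imwrite('pics/w2.png',im[:,:,::-1]); import pickle; pickle.dump(P,open('w2.pkl','wb'))
E
```

```text
t: 1.4
tcp_pos: [0.3835, 0.1979, 0.304]
tool_rot: [0.011, 1.0, 0.0, 0.0]
force: [1.1, 0.3, 0.4]
finger_gap: 1.004
gripper_force: 0.0
t: 2.15
tcp_pos: [0.4908, -0.0215, 0.2618]
tool_rot: [0.012, 1.0, 0.0, -0.001]
force: [-0.9, 0.8, -0.5]
finger_gap: 0.999
gripper_force: 0.0
t 2.15 tcp [490.8 -21.5 261.8] yaw_y 88.6 z [-0.002  0.001 -1.   ] gap 0.999 F [-0.9  0.8 -0.5] gf 0.0 q [-0.27  0.41  1.81  0.    0.93 -1.82]
  -> wz -0.1 d(cm) [-0.74 -1.29 14.18]
```

View pics/w2.png

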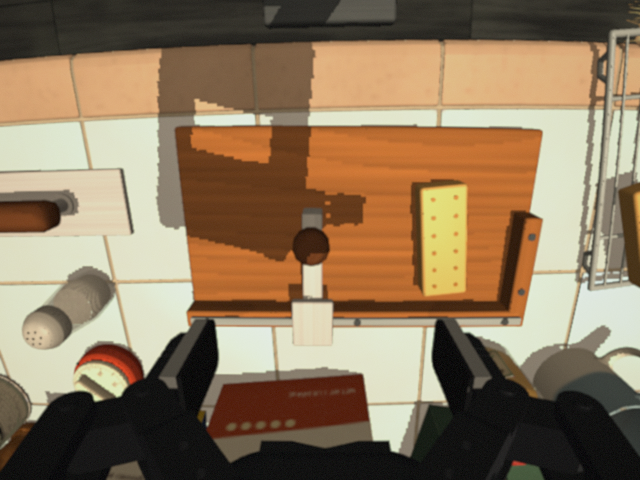

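From above, the board's front corners are at (541,130) and (177,128). The knob is at (311,246), the finger at (443,239), and the inner bed corner near (500,303).

```bash
python3 - <<'E'
from h import *
import pickle
P=pickle.load(open('w2.pkl','rb')); im=cv2.imread('pics/w2.png')[:,:,::-1]
w=lambda p,z:np.round(cast(p,z,P)*1000,1).tolist()
print('front',w([(541,130),(177,128)],.018),'corner',w([(500,303),(190,304)],.018),'left end',w([(513,215)],.018))
print('back top',w([(502,319),(523,319),(188,316),(190,307)],.040))
print('knob',w([(311,246)],.074))
for f in fingers(im,P): 
    if f[0][2]<130: print(f, w2b(f[0][:2]))
E
```

```text
front [[420.9, 157.4], [413.7, -136.1]] corner [[576.8, 142.5], [570.6, -146.8]] left end [[491.9, 142.9]]
back top [[580.9, 135.3], [581.6, 154.6], [570.8, -141.3], [562.0, -138.2]]
knob [[496.6, -29.7]]
(array([508. ,  77.3,  92.5,  35.7,   4.9]), (422, 185, 45, 111)) [-60.  -59.7]
(array([407.3,  59.2,  53.5,  15.5,  83.2]), (394, 103, 74, 23)) [-160.3  -80.1]
(array([372.5,  76.3,  14.8,   9.3,  89.9]), (446, 55, 21, 15)) [-195.4  -63.7]
```

```bash
python3 -m inch '[{"dx":-0.6,"dy":-1.0,"dz":4,"wx":0,"wy":0,"wz":0},{"dx":0,"dy":0,"dz":4,"wx":0,"wy":0,"wz":0},{"dx":0,"dy":0,"dz":4,"wx":0,"wy":0,"wz":0},{"dx":0,"dy":0,"dz":2.1,"wx":0,"wy":0,"wz":0},{"dx":0,"dy":0,"dz":0,"wx":0,"wy":0,"wz":0},{"dx":0,"dy":0,"dz":0,"wx":0,"wy":0,"wz":0}]' 1 30
python3 -m inch '[{"dx":0,"dy":0,"dz":0,"wx":0,"wy":0,"wz":0},{"dx":0,"dy":0,"dz":0,"wx":0,"wy":0,"wz":0},{"dx":0,"dy":0,"dz":0,"wx":0,"wy":0,"wz":0},{"dx":0,"dy":0,"dz":0,"wx":0,"wy":0,"wz":0},{"dx":0,"dy":0,"dz":0,"wx":0,"wy":0,"wz":0},{"dx":0,"dy":0,"dz":0,"wx":0,"wy":0,"wz":0}]' 0.1 20
```

```text
t: 2.95
tcp_pos: [0.4975, -0.0309, 0.1222]
tool_rot: [0.01, 1.0, -0.0, 0.001]
force: [0.1, -0.1, -0.2]
finger_gap: 1.001
gripper_force: 0.0
t: 3.7
tcp_pos: [0.4974, -0.0319, 0.1218]
tool_rot: [0.011, 1.0, -0.0, 0.0]
force: [0.1, 0.2, 5.6]
finger_gap: 0.319
gripper_force: 21.0
```

```bash
python3 -m inch '[{"dx":0,"dy":-0.8,"dz":0,"wx":0,"wy":0,"wz":0},{"dx":0,"dy":-1,"dz":0,"wx":0,"wy":0,"wz":0},{"dx":0,"dy":-1,"dz":0,"wx":0,"wy":0,"wz":0},{"dx":0,"dy":-1,"dz":0,"wx":0,"wy":0,"wz":0},{"dx":0,"dy":-1,"dz":0,"wx":0,"wy":0,"wz":0},{"dx":0,"dy":-1,"dz":0,"wx":0,"wy":0,"wz":0},{"dx":0,"dy":-0.8,"dz":0,"wx":0,"wy":0,"wz":0},{"dx":0,"dy":0,"dz":0,"wx":0,"wy":0,"wz":0},{"dx":0,"dy":0,"dz":0,"wx":0,"wy":0,"wz":0}]'
python3 -c "
from h import *
tool()"
```

```text
t: 4.82
tcp_pos: [0.4957, -0.0984, 0.1217]
tool_rot: [0.011, 1.0, -0.0, 0.0]
force: [-0.5, -1.5, 5.1]
finger_gap: 0.321
gripper_force: 13.3
t 4.83 tcp [495.7 -98.4 121.7] yaw_y 88.7 z [ 0.    -0.001 -1.   ] gap 0.321 F [-0.5 -1.5  5.1] gf 13.3 q [-0.42  0.67  1.87 -0.    0.6  -1.96]
```

```bash
python3 -m inch '[{"dx":0,"dy":0,"dz":0,"wx":0,"wy":0,"wz":0},{"dx":0,"dy":0,"dz":0,"wx":0,"wy":0,"wz":0},{"dx":0,"dy":0,"dz":0,"wx":0,"wy":0,"wz":0},{"dx":0,"dy":0,"dz":-4,"wx":0,"wy":0,"wz":0},{"dx":0,"dy":0,"dz":-5,"wx":0,"wy":0,"wz":0},{"dx":0,"dy":2,"dz":-5,"wx":0,"wy":0,"wz":0},{"dx":0,"dy":6,"dz":0,"wx":0,"wy":0,"wz":0},{"dx":0,"dy":6,"dz":0,"wx":0,"wy":0,"wz":0},{"dx":0,"dy":6,"dz":0,"wx":0,"wy":0,"wz":0}]' 1 20
python3 -m inch '[{"dx":0.2,"dy":6,"dz":0,"wx":0,"wy":0,"wz":0},{"dx":0.2,"dy":6,"dz":0,"wx":0,"wy":0,"wz":0},{"dx":0.2,"dy":4,"dz":0,"wx":0,"wy":0,"wz":0},{"dx":0,"dy":0,"dz":0,"wx":0,"wy":0,"wz":-10},{"dx":0,"dy":0,"dz":0,"wx":0,"wy":0,"wz":-10},{"dx":0,"dy":0,"dz":0,"wx":0,"wy":0,"wz":0},{"dx":0,"dy":0,"dz":0,"wx":0,"wy":0,"wz":0}]'
cat >> h.py <<'E'
def look(name,save=None):
    s,A=tool(); P=eyes.camera_params(name); im=eyes.snapshot(name)
    for f,bb in fingers(im,P):
        if 80<f[2]<110 and 30<f[3]<50: print(name,f,'px',bb,'board',w2b(f[:2]),'rel',round(f[4]-np.degrees(YB),1))
    if save: cv2.imwrite(f'pics/{save}.png',im[:,:,::-1])
    return im,P
E
python3 - <<'E'
from h import *
look('wrist'); look('top','t1'); to(505.8,262.6,180,109.1)
E
```

```text
t: 5.95
tcp_pos: [0.5001, 0.1039, 0.2615]
tool_rot: [0.012, 1.0, 0.0, 0.0]
force: [0.0, -0.0, 0.3]
finger_gap: 1.001
gripper_force: 0.0
t: 6.82
tcp_pos: [0.4978, 0.2622, 0.2611]
tool_rot: [-0.161, 0.987, 0.0, -0.0]
force: [-0.7, 0.7, 0.7]
finger_gap: 0.998
gripper_force: 0.0
t 6.83 tcp [497.8 262.2 261.1] yaw_y 108.6 z [-0. -0. -1.] gap 0.998 F [-0.7  0.7  0.7] gf 0.0 q [ 0.29  0.5   1.63  0.    1.01 -1.61]
wrist [508.4  77.6  91.6  34.7   4.7] px (69, 99, 50, 125) board [-59.6 -59.4] rel 6.0
wrist [385.  357.4  93.2  41.6  12. ] px (454, 55, 74, 134) board [-189.2  217.6] rel 13.3
t 6.88 tcp [497.9 262.1 261.2] yaw_y 108.6 z [-0. -0. -1.] gap 0.999 F [ 1.3 -0.7 -0.5] gf 0.0 q [ 0.29  0.5   1.63  0.    1.01 -1.61]
top [373.9  21.7  92.9  31.8 -89.4] px (282, 306, 45, 16) board [-192.8 -118.3] rel -88.1
top [506.1  74.9  95.   37.7   4.7] px (270, 230, 20, 45) board [-61.8 -62.2] rel 6.0
t 6.92 tcp [497.9 262.1 261.2] yaw_y 108.6 z [-0. -0. -1.] gap 1.0 F [ 0.3 -1.1  0.5] gf 0.0 q [ 0.29  0.5   1.63  0.    1.01 -1.61]
  -> wz -0.5 d(cm) [-0.76 -0.21  8.12]
```

```bash
python3 -m inch '[{"dx":-0.9,"dy":-0.1,"dz":5,"wx":0,"wy":0,"wz":-0.5},{"dx":0,"dy":0,"dz":5,"wx":0,"wy":0,"wz":0},{"dx":0,"dy":0,"dz":4,"wx":0,"wy":0,"wz":0},{"dx":0,"dy":0,"dz":2,"wx":0,"wy":0,"wz":0},{"dx":0,"dy":0,"dz":0.7,"wx":0,"wy":0,"wz":0},{"dx":0,"dy":0,"dz":0,"wx":0,"wy":0,"wz":0}]' 1 25
python3 -m inch '[{"dx":0,"dy":0,"dz":0,"wx":0,"wy":0,"wz":0},{"dx":0,"dy":0,"dz":0,"wx":0,"wy":0,"wz":0},{"dx":0,"dy":0,"dz":0,"wx":0,"wy":0,"wz":0},{"dx":0,"dy":0,"dz":0,"wx":0,"wy":0,"wz":0},{"dx":0,"dy":0,"dz":0,"wx":0,"wy":0,"wz":0},{"dx":0,"dy":0,"dz":0,"wx":0,"wy":0,"wz":0}]' 0.2 25
```

```text
t: 7.68
tcp_pos: [0.507, 0.2642, 0.0943]
tool_rot: [-0.166, 0.986, 0.0, 0.0]
force: [-0.1, -0.5, 0.4]
finger_gap: 0.996
gripper_force: 0.0
t: 8.43
tcp_pos: [0.5072, 0.2644, 0.0952]
tool_rot: [-0.167, 0.986, 0.0, 0.001]
force: [-1.2, -0.6, 5.0]
finger_gap: 0.441
gripper_force: 26.3
```

```bash
sed -i 's/^C=np.array.*; YB/C=np.array([570.8,137.8]); YB/' h.py; python3 -m inch '[{"dx":0,"dy":0,"dz":-3,"wx":0,"wy":0,"wz":0},{"dx":0,"dy":0,"dz":-4,"wx":0,"wy":0,"wz":0},{"dx":0,"dy":0,"dz":0,"wx":0,"wy":0,"wz":7},{"dx":0,"dy":0,"dz":0,"wx":0,"wy":0,"wz":7},{"dx":0,"dy":0,"dz":0,"wx":0,"wy":0,"wz":6.5},{"dx":0,"dy":0,"dz":0,"wx":0,"wy":0,"wz":0}]'
python3 - <<'E'
from h import *
t=b2w(-70,-126); to(*t,163,88.7); print(w2b([495.7,-98.4]))
E
```

```text
t: 9.18
tcp_pos: [0.5064, 0.2642, 0.164]
tool_rot: [0.011, 1.0, -0.0, -0.0]
force: [0.2, -0.4, -1.3]
finger_gap: 0.436
gripper_force: 25.6
t 9.18 tcp [506.4 264.2 164. ] yaw_y 88.8 z [-0.001 -0.    -1.   ] gap 0.436 F [ 0.2 -0.4 -1.3] gf 25.6 q [ 0.29  0.65  1.68 -0.    0.81 -1.26]
  -> wz 0.1 d(cm) [  0.27 -25.09   0.11]
[ -69.8 -237.8]
```

```bash
python3 -m inch '[{"dx":0,"dy":-4,"dz":0,"wx":0,"wy":0,"wz":0},{"dx":0,"dy":-5,"dz":0,"wx":0,"wy":0,"wz":0},{"dx":0,"dy":-5,"dz":0,"wx":0,"wy":0,"wz":0},{"dx":0,"dy":-5,"dz":0,"wx":0,"wy":0,"wz":0},{"dx":0.1,"dy":-4,"dz":0,"wx":0,"wy":0,"wz":0},{"dx":0.1,"dy":-2,"dz":0,"wx":0,"wy":0,"wz":0},{"dx":0,"dy":0,"dz":0,"wx":0,"wy":0,"wz":0},{"dx":0,"dy":0,"dz":0,"wx":0,"wy":0,"wz":0}]'
python3 - <<'E'
from h import *
t=b2w(-70,-126); to(*t,97,88.7)
look('top')
E
```

```text
t: 10.18
tcp_pos: [0.499, 0.0148, 0.1642]
tool_rot: [0.011, 1.0, 0.0, -0.0]
force: [0.8, -0.7, -1.9]
finger_gap: 0.439
gripper_force: 25.6
t 10.18 tcp [499.   14.8 164.2] yaw_y 88.8 z [-0.  0. -1.] gap 0.439 F [ 0.8 -0.7 -1.9] gf 25.6 q [-0.19  0.59  1.87  0.    0.69 -1.74]
  -> wz 0.1 d(cm) [ 0.09 -0.15  6.72]
t 10.18 tcp [499.   14.8 164.2] yaw_y 88.8 z [-0.  0. -1.] gap 0.439 F [ 0.8 -0.7 -1.9] gf 25.6 q [-0.19  0.59  1.87  0.    0.69 -1.74]
top [ 15.  641.2 106.9  45.  -59. ] px (0, 456, 41, 24) board [-566.8  491. ] rel -57.7
top [ 62.6 639.7 108.1  49.5  81.8] px (0, 436, 44, 24) board [-519.2  490.5] rel 83.1
```

```bash
python3 -m inch '[{"dx":0,"dy":-0.1,"dz":3,"wx":0,"wy":0,"wz":0},{"dx":0,"dy":0,"dz":2.5,"wx":0,"wy":0,"wz":0},{"dx":0,"dy":0,"dz":1,"wx":0,"wy":0,"wz":0},{"dx":0,"dy":0,"dz":0.4,"wx":0,"wy":0,"wz":0},{"dx":0,"dy":0,"dz":0,"wx":0,"wy":0,"wz":0},{"dx":0,"dy":0,"dz":0,"wx":0,"wy":0,"wz":0}]'
python3 -m inch '[{"dx":0,"dy":0,"dz":0,"wx":0,"wy":0,"wz":0},{"dx":0,"dy":0,"dz":0,"wx":0,"wy":0,"wz":0},{"dx":0,"dy":0,"dz":-2,"wx":0,"wy":0,"wz":0},{"dx":0,"dy":0,"dz":-4,"wx":0,"wy":0,"wz":0},{"dx":0,"dy":0,"dz":-5,"wx":0,"wy":0,"wz":0},{"dx":0,"dy":0,"dz":-5,"wx":0,"wy":0,"wz":0},{"dx":0,"dy":0,"dz":0,"wx":0,"wy":0,"wz":0}]' 0.54
python3 - <<'E'
from h import *
look('wrist'); to(383.9,355.5,180,101.9)
E
```

```text
t: 10.98
tcp_pos: [0.4995, 0.0134, 0.0959]
tool_rot: [0.011, 1.0, -0.0, 0.001]
force: [0.0, -0.0, -1.4]
finger_gap: 0.439
gripper_force: 25.6
t: 11.85
tcp_pos: [0.5011, 0.013, 0.2592]
tool_rot: [0.011, 1.0, -0.001, 0.005]
force: [0.7, 0.0, -0.2]
finger_gap: 0.543
gripper_force: 0.0
t 11.85 tcp [501.1  13.  259.2] yaw_y 88.7 z [ 0.009 -0.002 -1.   ] gap 0.543 F [ 0.7  0.  -0.2] gf 0.0 q [-0.2   0.42  1.79  0.    0.92 -1.75]
wrist [508.   77.4  92.5  35.9   4.6] px (379, 170, 49, 114) board [-61.4 -61.8] rel 5.9
t 11.9 tcp [499.8  13.2 257.1] yaw_y 88.7 z [ 0.005 -0.001 -1.   ] gap 0.547 F [-0.2  0.4 -0.5] gf 0.0 q [-0.2   0.43  1.79 -0.    0.92 -1.75]
  -> wz -13.2 d(cm) [ 4.31 35.9   7.62]
```

```bash
python3 -m inch '[{"dx":0,"dy":0,"dz":0,"wx":0,"wy":0,"wz":-6.6},{"dx":0,"dy":0,"dz":0,"wx":0,"wy":0,"wz":-6.6},{"dx":0.5,"dy":4.5,"dz":0,"wx":0,"wy":0,"wz":0},{"dx":0.5,"dy":4.5,"dz":0,"wx":0,"wy":0,"wz":0},{"dx":0.5,"dy":4.5,"dz":0,"wx":0,"wy":0,"wz":0},{"dx":0.5,"dy":4.5,"dz":0,"wx":0,"wy":0,"wz":0},{"dx":0.5,"dy":4.5,"dz":0,"wx":0,"wy":0,"wz":0},{"dx":0.5,"dy":4.5,"dz":0,"wx":0,"wy":0,"wz":0},{"dx":0.6,"dy":4.5,"dz":0,"wx":0,"wy":0,"wz":0},{"dx":0.7,"dy":4.4,"dz":0,"wx":0,"wy":0,"wz":0}]' 1
python3 -m inch '[{"dx":0,"dy":0,"dz":0,"wx":0,"wy":0,"wz":0},{"dx":0,"dy":0,"dz":0,"wx":0,"wy":0,"wz":0}]'
python3 - <<'E'
from h import *
look('wrist','w3'); look('top'); to(383.9,355.5,94,101.9)
E
```

```text
t: 13.15
tcp_pos: [0.3815, 0.3566, 0.2534]
tool_rot: [-0.104, 0.995, -0.001, -0.002]
force: [0.7, -0.8, 0.4]
finger_gap: 1.001
gripper_force: 0.0
t: 13.4
tcp_pos: [0.3823, 0.3551, 0.2539]
tool_rot: [-0.104, 0.995, -0.001, -0.001]
force: [-0.7, 0.0, 0.3]
finger_gap: 0.999
gripper_force: 0.0
t 13.4 tcp [382.3 355.1 253.9] yaw_y 101.9 z [-0.003 -0.002 -1.   ] gap 0.999 F [-0.7  0.   0.3] gf 0.0 q [ 0.53  0.46  1.74 -0.    0.94 -1.24]
t 13.45 tcp [382.7 354.8 254.2] yaw_y 101.9 z [-0.002 -0.002 -1.   ] gap 1.0 F [ 0.5 -0.2 -0.4] gf 0.0 q [ 0.53  0.46  1.74 -0.    0.94 -1.24]
t 13.5 tcp [383.  354.7 254.5] yaw_y 101.8 z [-0.002 -0.001 -1.   ] gap 0.999 F [0.  1.  0.5] gf 0.0 q [ 0.53  0.46  1.74 -0.    0.94 -1.24]
  -> wz -0.1 d(cm) [-0.13  0.08 16.05]
```

View pics/w3.png

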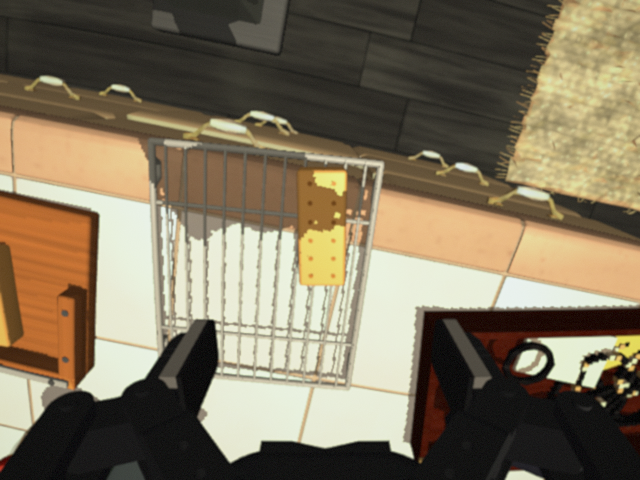

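The finger on the rack lies square in the gripper, centred at about (322,227) and half in shadow. I'll descend and grip it.

```bash
python3 -m inch '[{"dx":-0.1,"dy":0,"dz":5,"wx":0,"wy":0,"wz":0},{"dx":0,"dy":0,"dz":5,"wx":0,"wy":0,"wz":0},{"dx":0,"dy":0,"dz":4,"wx":0,"wy":0,"wz":0},{"dx":0,"dy":0,"dz":1.6,"wx":0,"wy":0,"wz":0},{"dx":0,"dy":0,"dz":0.4,"wx":0,"wy":0,"wz":0},{"dx":0,"dy":0,"dz":0,"wx":0,"wy":0,"wz":0}]' 1 25
python3 -m inch '[{"dx":0,"dy":0,"dz":0,"wx":0,"wy":0,"wz":0},{"dx":0,"dy":0,"dz":0,"wx":0,"wy":0,"wz":0},{"dx":0,"dy":0,"dz":0,"wx":0,"wy":0,"wz":0},{"dx":0,"dy":0,"dz":0,"wx":0,"wy":0,"wz":0},{"dx":0,"dy":0,"dz":0,"wx":0,"wy":0,"wz":0},{"dx":0,"dy":0,"dz":0,"wx":0,"wy":0,"wz":0}]' 0.2 25
python3 -m inch '[{"dx":0,"dy":0,"dz":-3,"wx":0,"wy":0,"wz":0},{"dx":0,"dy":0,"dz":-4,"wx":0,"wy":0,"wz":0},{"dx":0,"dy":0,"dz":0,"wx":0,"wy":0,"wz":6.6},{"dx":0,"dy":0,"dz":0,"wx":0,"wy":0,"wz":6.6},{"dx":0,"dy":0,"dz":0,"wx":0,"wy":0,"wz":0},{"dx":0,"dy":0,"dz":0,"wx":0,"wy":0,"wz":0}]'
python3 - <<'E'
from h import *
look('top','t2')
t=b2w(-97,-185); to(*t,163,88.7)
E
```

```text
t: 14.25
tcp_pos: [0.3847, 0.3561, 0.0961]
tool_rot: [-0.103, 0.995, 0.0, 0.001]
force: [-0.7, 0.2, -0.1]
finger_gap: 1.004
gripper_force: 0.0
t: 15.0
tcp_pos: [0.3842, 0.3562, 0.0961]
tool_rot: [-0.104, 0.995, 0.0, 0.001]
force: [-0.6, 0.1, 5.6]
finger_gap: 0.437
gripper_force: 26.5
t: 15.75
tcp_pos: [0.3838, 0.3559, 0.1651]
tool_rot: [0.01, 1.0, -0.0, -0.0]
force: [-0.5, 0.3, -0.7]
finger_gap: 0.436
gripper_force: 25.7
t 15.75 tcp [383.8 355.9 165.1] yaw_y 88.8 z [-0. -0. -1.] gap 0.436 F [-0.5  0.3 -0.7] gf 25.7 q [ 0.53  0.61  1.8  -0.    0.73 -1.02]
t 15.8 tcp [383.8 355.9 165. ] yaw_y 88.8 z [-0. -0. -1.] gap 0.437 F [ 0.2 -0.2 -1.2] gf 25.7 q [ 0.53  0.61  1.8   0.    0.73 -1.02]
  -> wz 0.1 d(cm) [ -9.5  -39.89   0.21]
```

```bash
python3 - <<'E'
import cv2
im=cv2.imread('pics/t2.png'); cv2.imwrite('pics/t2c.png',cv2.resize(im[190:340,120:400],None,fx=2.8,fy=2.8))
E
```

```text
(no output)
```

View pics/t2c.png

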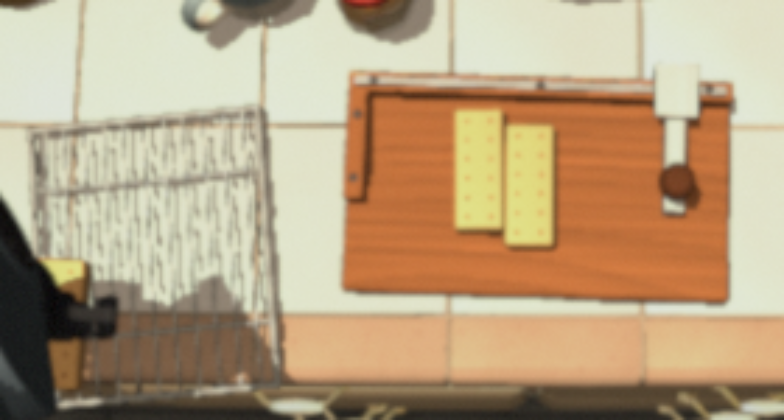

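The knock has hit already: the board finger now lies square beside the placed one, which suits the row. I'll place the third to the right, clear of the knob.

```bash
python3 -m inch '[{"dx":0,"dy":-3.5,"dz":0,"wx":0,"wy":0,"wz":0},{"dx":-1,"dy":-4.5,"dz":0,"wx":0,"wy":0,"wz":0},{"dx":-1.5,"dy":-4.5,"dz":0,"wx":0,"wy":0,"wz":0},{"dx":-1.5,"dy":-4.5,"dz":0,"wx":0,"wy":0,"wz":0},{"dx":-1.5,"dy":-4.5,"dz":0,"wx":0,"wy":0,"wz":0},{"dx":-1.5,"dy":-4.5,"dz":0,"wx":0,"wy":0,"wz":0},{"dx":-1.5,"dy":-4.5,"dz":0,"wx":0,"wy":0,"wz":0},{"dx":-1,"dy":-4.5,"dz":0,"wx":0,"wy":0,"wz":0},{"dx":0,"dy":-3.5,"dz":0,"wx":0,"wy":0,"wz":0},{"dx":0,"dy":-1.4,"dz":0,"wx":0,"wy":0,"wz":0}]'
python3 -m inch '[{"dx":0,"dy":0,"dz":0,"wx":0,"wy":0,"wz":0},{"dx":0,"dy":0,"dz":0,"wx":0,"wy":0,"wz":0}]'
python3 - <<'E'
from h import *
t=b2w(-97,-185); to(*t,96.5,88.7)
E
```

```text
t: 17.05
tcp_pos: [0.4701, -0.0469, 0.1651]
tool_rot: [0.012, 1.0, -0.0, 0.0]
force: [0.4, -0.2, -1.0]
finger_gap: 0.435
gripper_force: 25.7
t: 17.3
tcp_pos: [0.4694, -0.044, 0.1652]
tool_rot: [0.011, 1.0, 0.0, -0.0]
force: [0.7, 0.2, 0.1]
finger_gap: 0.439
gripper_force: 25.7
t 17.3 tcp [469.4 -44.  165.2] yaw_y 88.8 z [-0.001  0.001 -1.   ] gap 0.439 F [0.7 0.2 0.1] gf 25.7 q [-0.33  0.56  1.93  0.    0.65 -1.88]
  -> wz 0.1 d(cm) [-0.04 -0.11  6.87]
```

Now lower and release it, lift off and take a top view.

```bash
python3 -m inch '[{"dx":0,"dy":-0.1,"dz":3,"wx":0,"wy":0,"wz":0},{"dx":0,"dy":0,"dz":2.5,"wx":0,"wy":0,"wz":0},{"dx":0,"dy":0,"dz":1,"wx":0,"wy":0,"wz":0},{"dx":0,"dy":0,"dz":0.4,"wx":0,"wy":0,"wz":0},{"dx":0,"dy":0,"dz":0,"wx":0,"wy":0,"wz":0},{"dx":0,"dy":0,"dz":0,"wx":0,"wy":0,"wz":0}]'
python3 -m inch '[{"dx":0,"dy":0,"dz":0,"wx":0,"wy":0,"wz":0},{"dx":0,"dy":0,"dz":0,"wx":0,"wy":0,"wz":0},{"dx":0,"dy":0,"dz":-2,"wx":0,"wy":0,"wz":0},{"dx":0,"dy":0,"dz":-4,"wx":0,"wy":0,"wz":0},{"dx":0,"dy":0,"dz":-5,"wx":0,"wy":0,"wz":0},{"dx":0,"dy":-2,"dz":-4,"wx":0,"wy":0,"wz":0},{"dx":0,"dy":-6,"dz":0,"wx":0,"wy":0,"wz":0},{"dx":0,"dy":-6,"dz":0,"wx":0,"wy":0,"wz":0},{"dx":0,"dy":-6,"dz":0,"wx":0,"wy":0,"wz":0},{"dx":0,"dy":-5,"dz":0,"wx":0,"wy":0,"wz":0}]' 0.53
python3 -m inch '[{"dx":0,"dy":0,"dz":0,"wx":0,"wy":0,"wz":0},{"dx":0,"dy":0,"dz":0,"wx":0,"wy":0,"wz":0}]' 1
python3 - <<'E'
from h import *
im,P=look('top')
cv2.imwrite('pics/t3c.png',cv2.resize(np.ascontiguousarray(im[200:310,230:510,::-1]),None,fx=2.8,fy=2.8))
im,P=look('wrist','w4')
import pickle; pickle.dump(P,open('w4.pkl','wb'))
to(471,-294,180,0)
E
```

```text
t: 18.05
tcp_pos: [0.4702, -0.046, 0.0968]
tool_rot: [0.011, 1.0, -0.0, 0.001]
force: [1.0, 0.3, -1.2]
finger_gap: 0.434
gripper_force: 25.7
t: 19.3
tcp_pos: [0.4638, -0.2984, 0.2465]
tool_rot: [0.012, 1.0, -0.0, 0.0]
force: [0.0, 0.3, 0.2]
finger_gap: 0.534
gripper_force: 0.0
t: 19.55
tcp_pos: [0.4635, -0.2954, 0.2459]
tool_rot: [0.012, 1.0, 0.001, -0.001]
force: [0.3, 1.2, -0.5]
finger_gap: 0.926
gripper_force: 0.0
t 19.55 tcp [ 463.5 -295.4  245.9] yaw_y 88.7 z [-0.001  0.002 -1.   ] gap 0.926 F [ 0.3  1.2 -0.5] gf 0.0 q [-0.77  0.5   1.68  0.    0.96 -2.32]
top [ 62.3 640.4 106.5  49.7  82.2] px (0, 436, 44, 24) board [-519.5  491.2] rel 83.5
t 19.6 tcp [ 463.6 -294.7  245.9] yaw_y 88.7 z [-0.001  0.002 -1.   ] gap 0.988 F [-0.1 -0.6  0.2] gf 0.0 q [-0.77  0.5   1.68  0.    0.96 -2.32]
t 19.65 tcp [ 463.8 -294.4  246.1] yaw_y 88.8 z [-0.001  0.001 -1.   ] gap 0.994 F [0.2 0.8 0.5] gf 0.0 q [-0.77  0.5   1.68  0.    0.96 -2.32]
  -> wz 88.8 d(cm) [0.03 0.73 6.61]
```

View pics/t3c.png

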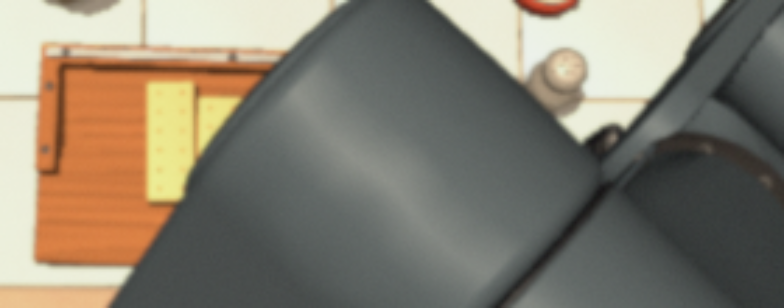

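View pics/w4.png

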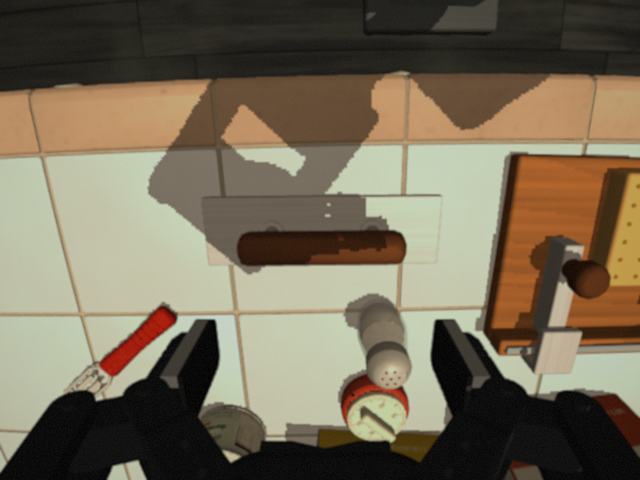

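The smoother's grip spans (238,247) to (406,248) and its plate corners are (203,197), (441,195), (441,263) and (206,264). The shaker stands behind it at about (385,340), and I need to stay clear of it.

```bash
python3 - <<'E'
from h import *
import pickle
P=pickle.load(open('w4.pkl','rb'))
w=lambda p,z:np.round(cast(p,z,P)*1000,1).tolist()
p=cast([(203,197),(441,195),(441,263),(206,264)],.008,P)*1000; print(np.round(p,1),p.mean(0))
print('yaw', np.degrees(np.arctan2(-(p[1]-p[0])[0],(p[1]-p[0])[1])), np.degrees(np.arctan2(-(p[2]-p[3])[0],(p[2]-p[3])[1])))
print('grip',w([(238,247),(406,248)],.052),w([(322,247)],.055),'shaker',w([(388,368)],.09))
im=cv2.imread('pics/top0.png')[:,:,::-1];T=eyes.camera_params('top')
print(np.round(cast([(404,256),(491,259),(492,284),(405,282)],.008,T).mean(0)*1000,1), np.round(cast([(429,226)],.09,T)*1000,1))
E
python3 -m inch '[{"dx":0,"dy":0,"dz":0,"wx":0,"wy":0,"wz":9.8},{"dx":0,"dy":0,"dz":0,"wx":0,"wy":0,"wz":9.8},{"dx":0,"dy":0,"dz":0,"wx":0,"wy":0,"wz":9.8},{"dx":0,"dy":0,"dz":0,"wx":0,"wy":0,"wz":9.8},{"dx":0,"dy":0,"dz":0,"wx":0,"wy":0,"wz":9.8},{"dx":0,"dy":0,"dz":0,"wx":0,"wy":0,"wz":9.8},{"dx":0,"dy":0,"dz":0,"wx":0,"wy":0,"wz":9.8},{"dx":0,"dy":0,"dz":0,"wx":0,"wy":0,"wz":9.8},{"dx":0,"dy":0,"dz":0,"wx":0,"wy":0,"wz":9.8},{"dx":0,"dy":0,"dz":0,"wx":0,"wy":0,"wz":0}]' 1 
```

```text
[[ 442.3 -392.6]
 [ 444.9 -196.3]
 [ 505.4 -191.7]
 [ 501.7 -397.4]] [ 473.57783192 -294.50362573]
yaw -0.7764721238337176 -1.0186283306197825
grip [[471.3, -356.8], [474.8, -233.0]] [[471.6, -294.9]] shaker [[551.9, -249.5]]
[ 471.5 -297.8] [[ 553.  -240.3]]
t: 20.9
tcp_pos: [0.4643, -0.2945, 0.2463]
tool_rot: [0.703, 0.712, 0.0, -0.0]
force: [-0.7, -0.3, 0.1]
finger_gap: 1.003
gripper_force: 0.0
```

```bash
python3 -m inch '[{"dx":-0.15,"dy":0.82,"dz":4,"wx":0,"wy":0,"wz":1.9},{"dx":0,"dy":0,"dz":4,"wx":0,"wy":0,"wz":0},{"dx":0,"dy":0,"dz":4,"wx":0,"wy":0,"wz":0},{"dx":0,"dy":0,"dz":2.1,"wx":0,"wy":0,"wz":0},{"dx":0,"dy":0,"dz":0,"wx":0,"wy":0,"wz":0},{"dx":0,"dy":0,"dz":0,"wx":0,"wy":0,"wz":0}]' 1
python3 -c "
from h import *
tool()"
python3 -m inch '[{"dx":0,"dy":0,"dz":0,"wx":0,"wy":0,"wz":0},{"dx":0,"dy":0,"dz":0,"wx":0,"wy":0,"wz":0},{"dx":0,"dy":0,"dz":0,"wx":0,"wy":0,"wz":0},{"dx":0,"dy":0,"dz":0,"wx":0,"wy":0,"wz":0},{"dx":0,"dy":0,"dz":0,"wx":0,"wy":0,"wz":0},{"dx":0,"dy":0,"dz":0,"wx":0,"wy":0,"wz":0},{"dx":0,"dy":0,"dz":0,"wx":0,"wy":0,"wz":0}]' 0.05 60
python3 -c "
from h import *
tool()"
```

```text
t: 21.65
tcp_pos: [0.4729, -0.2974, 0.106]
tool_rot: [0.715, 0.699, 0.0, 0.001]
force: [0.8, 0.7, 0.6]
finger_gap: 1.001
gripper_force: 0.0
t 21.65 tcp [ 472.9 -297.4  106. ] yaw_y -1.3 z [ 0.001 -0.001 -1.   ] gap 1.001 F [0.8 0.7 0.6] gf 0.0 q [-0.76  0.74  1.74  0.    0.66 -0.74]
t: 22.52
tcp_pos: [0.4728, -0.2978, 0.1059]
tool_rot: [0.716, 0.698, 0.0, 0.001]
force: [0.5, 0.1, 5.6]
finger_gap: 0.269
gripper_force: 60.2
t 22.52 tcp [ 472.8 -297.8  105.9] yaw_y -1.4 z [ 0.001 -0.001 -1.   ] gap 0.269 F [0.5 0.1 5.6] gf 60.2 q [-0.76  0.74  1.74  0.    0.66 -0.74]
```

```bash
python3 -m inch '[{"dx":0,"dy":0,"dz":-2,"wx":0,"wy":0,"wz":0},{"dx":0,"dy":0,"dz":-4,"wx":0,"wy":0,"wz":0},{"dx":0,"dy":0,"dz":0,"wx":0,"wy":0,"wz":0},{"dx":0,"dy":0,"dz":0,"wx":0,"wy":0,"wz":0}]' 0.05 90
python3 - <<'E'
from h import *
print(b2w(-184,-130)); to(*b2w(-184,-130),166,-1.3)
E
```

```text
t: 23.02
tcp_pos: [0.4718, -0.2969, 0.1644]
tool_rot: [0.716, 0.698, -0.0, -0.001]
force: [-0.5, 0.7, -3.0]
finger_gap: 0.264
gripper_force: 88.9
[383.96389671  11.91008576]
t 23.02 tcp [ 471.8 -296.9  164.4] yaw_y -1.4 z [-0.002  0.001 -1.   ] gap 0.264 F [-0.5  0.7 -3. ] gf 88.9 q [-0.76  0.64  1.72 -0.    0.79 -0.74]
  -> wz -0.1 d(cm) [30.67 -9.48 -0.1 ]
```

```bash
python3 -m inch '[{"dx":1,"dy":-2,"dz":0,"wx":0,"wy":0,"wz":0},{"dx":3,"dy":-2.5,"dz":0,"wx":0,"wy":0,"wz":0},{"dx":4,"dy":-2.5,"dz":0,"wx":0,"wy":0,"wz":0},{"dx":4.5,"dy":-1.5,"dz":0,"wx":0,"wy":0,"wz":0},{"dx":4.5,"dy":-1,"dz":0,"wx":0,"wy":0,"wz":0},{"dx":4.5,"dy":0,"dz":0,"wx":0,"wy":0,"wz":0},{"dx":4.5,"dy":0,"dz":0,"wx":0,"wy":0,"wz":0},{"dx":3,"dy":0,"dz":0,"wx":0,"wy":0,"wz":0},{"dx":1.7,"dy":0,"dz":0,"wx":0,"wy":0,"wz":0},{"dx":0,"dy":0,"dz":0,"wx":0,"wy":0,"wz":0}]'
python3 - <<'E'
from h import *
to(*b2w(-184,-130),126,-1.3)
im,P=look('wrist','w5'); look('top','t5')
im=cv2.imread('pics/t5.png');cv2.imwrite('pics/t5c.png',cv2.resize(im[200:310,230:400],None,fx=4,fy=4))
E
```

```text
t: 24.28
tcp_pos: [0.3839, 0.0129, 0.1644]
tool_rot: [0.715, 0.699, -0.001, -0.001]
force: [0.8, -1.0, -2.3]
finger_gap: 0.261
gripper_force: 88.7
t 24.27 tcp [383.9  12.9 164.4] yaw_y -1.2 z [-0.003  0.001 -1.   ] gap 0.261 F [ 0.8 -1.  -2.3] gf 88.7 q [-0.26  0.51  2.15 -0.    0.49 -0.24]
  -> wz 0.1 d(cm) [-0.1   0.02  3.84]
t 24.27 tcp [383.9  12.9 164.4] yaw_y -1.2 z [-0.003  0.001 -1.   ] gap 0.261 F [ 0.8 -1.  -2.3] gf 88.7 q [-0.26  0.51  2.15 -0.    0.49 -0.24]
wrist [470.7 -43.6  91.4  35.7  -1.2] px (396, 332, 151, 50) board [ -96.1 -183.6] rel 0.1
wrist [ 5.001e+02  1.530e+01  9.180e+01  3.560e+01 -1.000e-01] px (450, 237, 165, 61) board [ -68. -124.] rel 1.2
wrist [512.1  54.1  91.9  35.3   0.9] px (478, 166, 162, 68) board [-56.8 -85. ] rel 2.2
t 24.32 tcp [384.4  12.2 164.5] yaw_y -1.3 z [-0.002  0.    -1.   ] gap 0.262 F [ 0.1  0.4 -1. ] gf 88.7 q [-0.26  0.51  2.15 -0.    0.49 -0.24]
top [ 13.1 640.4 104.4  45.9 -54.3] px (0, 456, 41, 24) board [-568.7  490.1] rel -53.0
```

View pics/t5c.png

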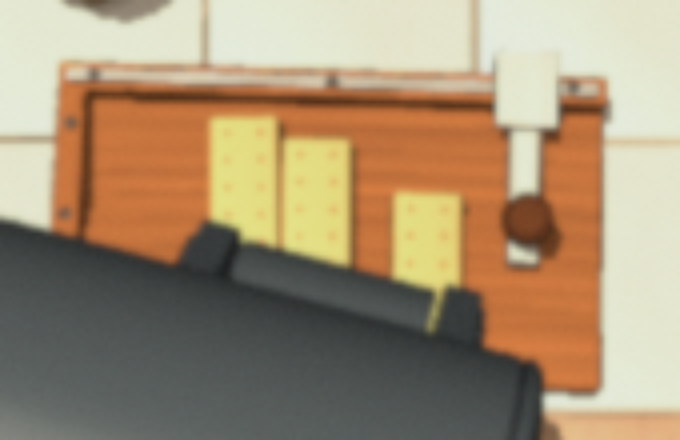

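Fingers are flat at board (−57,−85), (−68,−124) and (−96,−184), and all are square. I'll lower the smoother in front of them.

```bash
python3 -m inch '[{"dx":0,"dy":0,"dz":2,"wx":0,"wy":0,"wz":0},{"dx":0,"dy":0,"dz":1.2,"wx":0,"wy":0,"wz":0},{"dx":0,"dy":0,"dz":0.6,"wx":0,"wy":0,"wz":0},{"dx":0,"dy":0,"dz":0,"wx":0,"wy":0,"wz":0},{"dx":0,"dy":0,"dz":0,"wx":0,"wy":0,"wz":0}]'
python3 -m inch '[{"dx":0,"dy":0.6,"dz":0,"wx":0,"wy":0,"wz":0},{"dx":0,"dy":0.8,"dz":0,"wx":0,"wy":0,"wz":0},{"dx":0,"dy":0.8,"dz":0,"wx":0,"wy":0,"wz":0},{"dx":0,"dy":0.8,"dz":0,"wx":0,"wy":0,"wz":0},{"dx":0,"dy":0.8,"dz":0,"wx":0,"wy":0,"wz":0},{"dx":0,"dy":0.6,"dz":0,"wx":0,"wy":0,"wz":0},{"dx":0,"dy":0.4,"dz":0,"wx":0,"wy":0,"wz":0},{"dx":0,"dy":0,"dz":0,"wx":0,"wy":0,"wz":0},{"dx":0,"dy":0,"dz":0,"wx":0,"wy":0,"wz":0}]'
python3 - <<'E'
from h import *
to(*b2w(-124,-130),126,-1.3)
im,P=look('top','t6')
cv2.imwrite('pics/t6c.png',cv2.resize(np.ascontiguousarray(im[200:310,230:400,::-1]),None,fx=4,fy=4))
E
```

```text
t: 25.0
tcp_pos: [0.3851, 0.0115, 0.1275]
tool_rot: [0.716, 0.698, 0.0, 0.0]
force: [0.6, -0.7, -2.1]
finger_gap: 0.266
gripper_force: 88.9
t: 26.12
tcp_pos: [0.4331, 0.0105, 0.1273]
tool_rot: [0.716, 0.698, 0.0, 0.0]
force: [0.4, -0.8, -1.4]
finger_gap: 0.265
gripper_force: 88.8
t 26.12 tcp [433.1  10.5 127.3] yaw_y -1.4 z [ 0.001 -0.    -1.   ] gap 0.265 F [ 0.4 -0.8 -1.4] gf 88.8 q [-0.23  0.62  2.05  0.    0.47 -0.21]
  -> wz -0.1 d(cm) [0.03 1.08 0.13]
t 26.12 tcp [433.1  10.5 127.3] yaw_y -1.4 z [ 0.001 -0.    -1.   ] gap 0.265 F [ 0.4 -0.8 -1.4] gf 88.8 q [-0.23  0.62  2.05  0.    0.47 -0.21]
```

View pics/t6c.png

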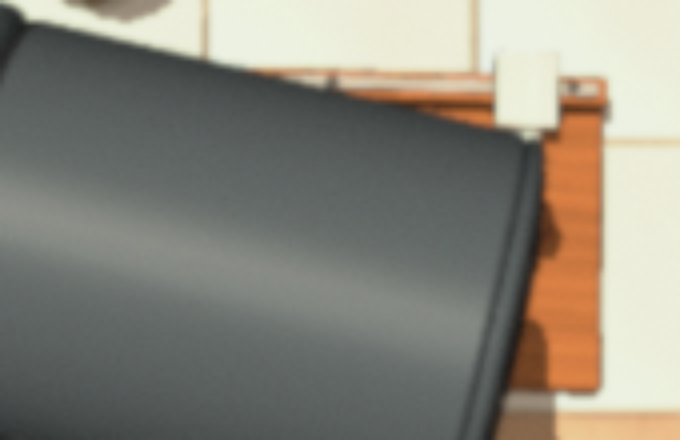

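The arm hides the row from the top camera, so I'll go on by force in small steps.

```bash
python3 -m inch '[{"dx":0,"dy":0.3,"dz":0,"wx":0,"wy":0,"wz":0},{"dx":0,"dy":0.3,"dz":0,"wx":0,"wy":0,"wz":0},{"dx":0,"dy":0.1,"dz":0,"wx":0,"wy":0,"wz":0},{"dx":0,"dy":0,"dz":0,"wx":0,"wy":0,"wz":0}]'
python3 -m inch '[{"dx":0,"dy":0.1,"dz":0,"wx":0,"wy":0,"wz":0},{"dx":0,"dy":0,"dz":0,"wx":0,"wy":0,"wz":0}]'
python3 -m inch '[{"dx":0,"dy":0.1,"dz":0,"wx":0,"wy":0,"wz":0},{"dx":0,"dy":0,"dz":0,"wx":0,"wy":0,"wz":0}]'
python3 - <<'E'
from h import *
look('wrist','w6'); to(*b2w(-124,-130),126,-1.3)
E
```

```text
t: 26.68
tcp_pos: [0.4402, 0.0104, 0.1272]
tool_rot: [0.716, 0.698, 0.0, 0.0]
force: [-1.2, 0.1, -2.8]
finger_gap: 0.261
gripper_force: 88.8
t: 26.92
tcp_pos: [0.4409, 0.0104, 0.1272]
tool_rot: [0.716, 0.698, 0.0, -0.0]
force: [-1.0, 0.4, -2.1]
finger_gap: 0.263
gripper_force: 88.8
t: 27.18
tcp_pos: [0.4421, 0.0104, 0.1273]
tool_rot: [0.716, 0.698, 0.0, 0.0]
force: [-1.3, 0.3, -1.6]
finger_gap: 0.263
gripper_force: 88.8
t 27.18 tcp [442.1  10.4 127.3] yaw_y -1.4 z [ 0. -0. -1.] gap 0.263 F [-1.3  0.3 -1.6] gf 88.8 q [-0.23  0.63  2.03  0.    0.49 -0.21]
wrist [519.4  13.9  91.7  35.6  -1.1] px (393, 261, 199, 70) board [ -48.6 -125. ] rel 0.2
wrist [520.1  51.4  91.9  36.6  -0.8] px (396, 177, 214, 83) board [-48.8 -87.5] rel 0.5
t 27.23 tcp [442.1  10.3 127.2] yaw_y -1.4 z [ 0.001 -0.    -1.   ] gap 0.264 F [-1.2 -0.4 -2.5] gf 88.8 q [-0.23  0.63  2.03  0.    0.49 -0.21]
  -> wz -0.1 d(cm) [0.03 0.18 0.12]
```

Near home. Now on by 1 mm steps until the force rises.

```bash
for i in 1; do python3 -m inch '[{"dx":0,"dy":0.1,"dz":0,"wx":0,"wy":0,"wz":0},{"dx":0,"dy":0,"dz":0,"wx":0,"wy":0,"wz":0}]'; done | egrep 'tcp|force'
python3 -m inch '[{"dx":0,"dy":0.1,"dz":0,"wx":0,"wy":0,"wz":0},{"dx":0,"dy":0,"dz":0,"wx":0,"wy":0,"wz":0}]'| egrep 'tcp|force'
python3 -c "
from h import *
look('wrist','w7')"
```

```text
tcp_pos: [0.4431, 0.0103, 0.1272]
force: [-1.9, 0.7, -2.7]
gripper_force: 88.8
tcp_pos: [0.4441, 0.0103, 0.1273]
force: [-1.3, 0.1, -2.0]
gripper_force: 88.8
t 27.73 tcp [444.1  10.3 127.3] yaw_y -1.4 z [ 0.001 -0.    -1.   ] gap 0.268 F [-1.3  0.1 -2. ] gf 88.8 q [-0.23  0.63  2.02  0.    0.49 -0.21]
wrist [521.5  13.9  91.8  35.7  -0.9] px (393, 261, 199, 70) board [ -46.5 -125. ] rel 0.4
wrist [522.1  51.3  92.   36.6  -0.8] px (396, 177, 214, 83) board [-46.8 -87.6] rel 0.5
```

```bash
python3 -m inch '[{"dx":0,"dy":0.1,"dz":0,"wx":0,"wy":0,"wz":0},{"dx":0,"dy":0,"dz":0,"wx":0,"wy":0,"wz":0}]'| egrep 'tcp|^force'
python3 -m inch '[{"dx":0,"dy":0.05,"dz":0,"wx":0,"wy":0,"wz":0},{"dx":0,"dy":0,"dz":0,"wx":0,"wy":0,"wz":0}]'| egrep 'tcp|^force'
python3 -m inch '[{"dx":0,"dy":0.05,"dz":0,"wx":0,"wy":0,"wz":0},{"dx":0,"dy":0,"dz":0,"wx":0,"wy":0,"wz":0}]'| egrep 'tcp|^force'
```

```text
tcp_pos: [0.4447, 0.0104, 0.1273]
force: [-2.0, 0.9, -1.2]
tcp_pos: [0.4448, 0.0104, 0.1272]
force: [-4.5, -0.3, -0.2]
tcp_pos: [0.445, 0.0105, 0.1272]
force: [-5.6, -0.3, 0.9]
```

```bash
python3 -m inch '[{"dx":0,"dy":0.1,"dz":0,"wx":0,"wy":0,"wz":0},{"dx":0,"dy":0,"dz":0,"wx":0,"wy":0,"wz":0}]'| egrep 'tcp|^force'
python3 -m inch '[{"dx":0,"dy":0.1,"dz":0,"wx":0,"wy":0,"wz":0},{"dx":0,"dy":0,"dz":0,"wx":0,"wy":0,"wz":0},{"dx":0,"dy":0,"dz":0,"wx":0,"wy":0,"wz":0}]'| egrep 'tcp|^force'
python3 -c "
from h import *
s,A=tool(); print(s['ft_torque'])
look('wrist','w8')"
```

```text
tcp_pos: [0.4453, 0.0106, 0.1271]
force: [-5.5, 0.7, 0.8]
tcp_pos: [0.4455, 0.0107, 0.127]
force: [-7.3, -0.2, 1.9]
t 29.15 tcp [445.5  10.7 127. ] yaw_y -1.4 z [-0.006  0.001 -1.   ] gap 0.264 F [-7.3 -0.2  1.9] gf 89.4 q [-0.23  0.63  2.01 -0.    0.5  -0.2 ]
[-0.35573026  1.35519986 -0.33186423]
t 29.15 tcp [445.5  10.7 127. ] yaw_y -1.4 z [-0.006  0.001 -1.   ] gap 0.264 F [-7.3 -0.2  1.9] gf 89.4 q [-0.23  0.63  2.01 -0.    0.5  -0.2 ]
wrist [522.2  13.9  91.8  35.3  -1.5] px (393, 263, 200, 69) board [ -45.8 -124.9] rel -0.2
wrist [522.9  52.1  92.   35.4  -1.3] px (396, 177, 215, 81) board [-46.  -86.7] rel -0.0
```

View pics/w8.png

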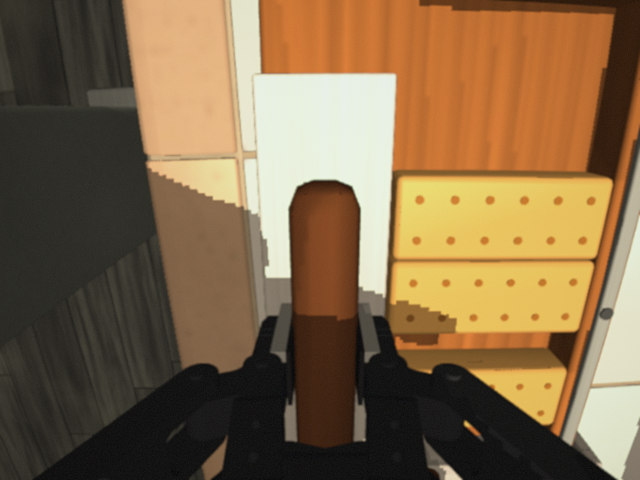

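All three fingers touch the back fence: their right ends at (612,180), (593,265) and (567,370) lie on the fence line, with 7 N pushing. I'll back off and return the smoother to its place.

```bash
python3 -m inch '[{"dx":0,"dy":-0.8,"dz":0,"wx":0,"wy":0,"wz":0},{"dx":0,"dy":-1.6,"dz":0,"wx":0,"wy":0,"wz":0},{"dx":0,"dy":-2,"dz":-0.5,"wx":0,"wy":0,"wz":0},{"dx":0,"dy":-1.2,"dz":-2,"wx":0,"wy":0,"wz":0},{"dx":0,"dy":0,"dz":-1.5,"wx":0,"wy":0,"wz":0},{"dx":-2,"dy":0,"dz":0,"wx":0,"wy":0,"wz":0},{"dx":-4,"dy":0,"dz":0,"wx":0,"wy":0,"wz":0},{"dx":-4.5,"dy":0,"dz":0,"wx":0,"wy":0,"wz":0},{"dx":-4.5,"dy":0,"dz":0,"wx":0,"wy":0,"wz":0},{"dx":-4.5,"dy":1,"dz":0,"wx":0,"wy":0,"wz":0}]'
python3 -m inch '[{"dx":-4.5,"dy":2,"dz":0,"wx":0,"wy":0,"wz":0},{"dx":-4,"dy":2.5,"dz":0,"wx":0,"wy":0,"wz":0},{"dx":-2.5,"dy":2,"dz":0,"wx":0,"wy":0,"wz":0},{"dx":0,"dy":0,"dz":0,"wx":0,"wy":0,"wz":0},{"dx":0,"dy":0,"dz":0,"wx":0,"wy":0,"wz":0}]'
python3 - <<'E'
from h import *
to(470,-298,106.5,-1.3)
E
```

```text
t: 30.45
tcp_pos: [0.398, -0.186, 0.1676]
tool_rot: [0.716, 0.698, 0.0, 0.002]
force: [0.9, -0.5, -1.7]
finger_gap: 0.266
gripper_force: 89.0
t: 31.08
tcp_pos: [0.4593, -0.2949, 0.167]
tool_rot: [0.716, 0.698, 0.0, 0.0]
force: [-0.7, 0.5, -2.2]
finger_gap: 0.263
gripper_force: 88.8
t 31.07 tcp [ 459.3 -294.9  167. ] yaw_y -1.4 z [ 0. -0. -1.] gap 0.263 F [-0.7  0.5 -2.2] gf 88.8 q [-0.78  0.62  1.75  0.    0.77 -0.75]
  -> wz -0.1 d(cm) [-0.29  1.08  6.05]
```

```bash
python3 -m inch '[{"dx":-0.3,"dy":0.6,"dz":2.5,"wx":0,"wy":0,"wz":0},{"dx":0,"dy":0,"dz":2,"wx":0,"wy":0,"wz":0},{"dx":0,"dy":0,"dz":1,"wx":0,"wy":0,"wz":0},{"dx":0,"dy":0,"dz":0.4,"wx":0,"wy":0,"wz":0},{"dx":0,"dy":0,"dz":0.15,"wx":0,"wy":0,"wz":0},{"dx":0,"dy":0,"dz":0,"wx":0,"wy":0,"wz":0}]'| egrep 'tcp|force'
python3 -m inch '[{"dx":0,"dy":0,"dz":0.05,"wx":0,"wy":0,"wz":0},{"dx":0,"dy":0,"dz":0,"wx":0,"wy":0,"wz":0}]'| egrep 'tcp|force'
```

```text
tcp_pos: [0.4656, -0.2984, 0.1073]
force: [0.0, -0.2, -2.2]
gripper_force: 88.9
tcp_pos: [0.4655, -0.2984, 0.1066]
force: [-0.2, -0.6, -1.1]
gripper_force: 88.9
```

```bash
python3 -m inch '[{"dx":0,"dy":0,"dz":0.05,"wx":0,"wy":0,"wz":0},{"dx":0,"dy":0,"dz":0,"wx":0,"wy":0,"wz":0},{"dx":0,"dy":0,"dz":0,"wx":0,"wy":0,"wz":0},{"dx":0,"dy":0,"dz":0,"wx":0,"wy":0,"wz":0},{"dx":0,"dy":0,"dz":0,"wx":0,"wy":0,"wz":0},{"dx":0,"dy":0,"dz":-3,"wx":0,"wy":0,"wz":0},{"dx":0,"dy":0,"dz":-5,"wx":0,"wy":0,"wz":0},{"dx":0,"dy":0,"dz":-5,"wx":0,"wy":0,"wz":0}]' 1 20 | egrep 'tcp|force'
python3 -m inch '[{"dx":0,"dy":0,"dz":0,"wx":0,"wy":0,"wz":-10},{"dx":0,"dy":0,"dz":0,"wx":0,"wy":0,"wz":-10},{"dx":0,"dy":0,"dz":0,"wx":0,"wy":0,"wz":-10},{"dx":0,"dy":0,"dz":0,"wx":0,"wy":0,"wz":-10},{"dx":0,"dy":0,"dz":0,"wx":0,"wy":0,"wz":-10},{"dx":0,"dy":0,"dz":0,"wx":0,"wy":0,"wz":-10},{"dx":0,"dy":0,"dz":0,"wx":0,"wy":0,"wz":-10},{"dx":0,"dy":0,"dz":0,"wx":0,"wy":0,"wz":-10},{"dx":0,"dy":0,"dz":0,"wx":0,"wy":0,"wz":-10},{"dx":0,"dy":0,"dz":0,"wx":0,"wy":0,"wz":0}]'| egrep 'tcp|force'
python3 - <<'E'
from h import *
to(495.7,-98.4,236,88.7)
E
```

```text
tcp_pos: [0.4651, -0.2981, 0.2368]
force: [0.9, -0.2, -0.1]
gripper_force: 0.0
tcp_pos: [0.4653, -0.2982, 0.2357]
force: [-0.0, -0.3, 0.3]
gripper_force: 0.0
t 34.33 tcp [ 465.3 -298.2  235.7] yaw_y 88.5 z [-0.  0. -1.] gap 1.0 F [-0.  -0.3  0.3] gf 0.0 q [-0.77  0.52  1.68  0.    0.94 -2.32]
  -> wz -0.2 d(cm) [-2.59 20.04 -0.03]
```

```bash
python3 -m inch '[{"dx":-0.6,"dy":4,"dz":0,"wx":0,"wy":0,"wz":0},{"dx":-0.6,"dy":5,"dz":0,"wx":0,"wy":0,"wz":0},{"dx":-0.7,"dy":5,"dz":0,"wx":0,"wy":0,"wz":0},{"dx":-0.7,"dy":4,"dz":0,"wx":0,"wy":0,"wz":0},{"dx":0,"dy":2,"dz":0,"wx":0,"wy":0,"wz":0},{"dx":0,"dy":0,"dz":0,"wx":0,"wy":0,"wz":0},{"dx":0,"dy":0,"dz":0,"wx":0,"wy":0,"wz":0}]' 0.65| egrep 'tcp|force'
python3 - <<'E'
from h import *
look('wrist'); to(495.7,-98.4,121.5,88.7)
E
```

```text
tcp_pos: [0.4965, -0.1002, 0.2358]
force: [-0.2, 0.3, -0.0]
gripper_force: 0.0
t 35.2 tcp [ 496.5 -100.2  235.8] yaw_y 88.5 z [ 0.001 -0.001 -1.   ] gap 0.652 F [-0.2  0.3 -0. ] gf 0.0 q [-0.42  0.47  1.8  -0.    0.87 -1.96]
wrist [522.8  51.5  92.7  35.2  -0.9] px (493, 203, 62, 114) board [-46.1 -87.3] rel 0.4
wrist [522.   13.4  92.4  36.2  -1.3] px (445, 203, 60, 114) board [ -46.  -125.5] rel -0.0
wrist [520.7 -45.4  92.4  36.1  -1.1] px (372, 203, 53, 115) board [ -46.  -184.3] rel 0.2
t 35.25 tcp [ 496.5 -100.4  235.8] yaw_y 88.5 z [ 0.001 -0.001 -1.   ] gap 0.648 F [-0.2  0.4 -0.1] gf 0.0 q [-0.42  0.47  1.8  -0.    0.87 -1.96]
  -> wz -0.2 d(cm) [ 0.09  0.2  11.43]
```

All three fingers are at x = −46 (flush) and square to within half a degree. Descend and grip the knob.

```bash
python3 -m inch '[{"dx":0,"dy":0.2,"dz":4,"wx":0,"wy":0,"wz":-0.2},{"dx":0,"dy":0,"dz":4,"wx":0,"wy":0,"wz":0},{"dx":0,"dy":0,"dz":2.4,"wx":0,"wy":0,"wz":0},{"dx":0,"dy":0,"dz":1,"wx":0,"wy":0,"wz":0},{"dx":0,"dy":0,"dz":0,"wx":0,"wy":0,"wz":0},{"dx":0,"dy":0,"dz":0,"wx":0,"wy":0,"wz":0}]'| egrep 'tcp|force'
python3 -m inch '[{"dx":0,"dy":0,"dz":0,"wx":0,"wy":0,"wz":0},{"dx":0,"dy":0,"dz":0,"wx":0,"wy":0,"wz":0},{"dx":0,"dy":0,"dz":0,"wx":0,"wy":0,"wz":0},{"dx":0,"dy":0,"dz":0,"wx":0,"wy":0,"wz":0},{"dx":0,"dy":0,"dz":0,"wx":0,"wy":0,"wz":0}]' 0.1 25
python3 - <<'E'
from h import *
to(*b2w(-70,-122),122,88.7)
E
```

```text
tcp_pos: [0.4969, -0.0976, 0.1226]
force: [-0.9, -0.4, -0.7]
gripper_force: 0.0
t: 36.62
tcp_pos: [0.4968, -0.0972, 0.1227]
tool_rot: [0.01, 1.0, -0.0, 0.001]
force: [-0.9, -0.6, 6.1]
finger_gap: 0.318
gripper_force: 24.4
t 36.62 tcp [496.8 -97.2 122.7] yaw_y 88.8 z [ 0.002 -0.001 -1.   ] gap 0.318 F [-0.9 -0.6  6.1] gf 24.4 q [-0.41  0.67  1.87 -0.    0.6  -1.96]
  -> wz 0.1 d(cm) [ 0.13 11.46  0.06]
```

```bash
python3 -m inch '[{"dx":0,"dy":0.5,"dz":0,"wx":0,"wy":0,"wz":0},{"dx":0,"dy":0.5,"dz":0,"wx":0,"wy":0,"wz":0},{"dx":0,"dy":0.5,"dz":0,"wx":0,"wy":0,"wz":0},{"dx":0,"dy":0.5,"dz":0,"wx":0,"wy":0,"wz":0},{"dx":0,"dy":0.5,"dz":0,"wx":0,"wy":0,"wz":0},{"dx":0,"dy":0.5,"dz":0,"wx":0,"wy":0,"wz":0},{"dx":0,"dy":0.5,"dz":0,"wx":0,"wy":0,"wz":0},{"dx":0,"dy":0.5,"dz":0,"wx":0,"wy":0,"wz":0},{"dx":0,"dy":0.5,"dz":0,"wx":0,"wy":0,"wz":0},{"dx":0,"dy":0.5,"dz":0,"wx":0,"wy":0,"wz":0}]' | egrep 'tcp|force'
python3 -m inch '[{"dx":0,"dy":0.5,"dz":0,"wx":0,"wy":0,"wz":0},{"dx":0,"dy":0.5,"dz":0,"wx":0,"wy":0,"wz":0},{"dx":0,"dy":0.5,"dz":0,"wx":0,"wy":0,"wz":0},{"dx":0,"dy":0.5,"dz":0,"wx":0,"wy":0,"wz":0},{"dx":0,"dy":0.5,"dz":0,"wx":0,"wy":0,"wz":0},{"dx":0,"dy":0.5,"dz":0,"wx":0,"wy":0,"wz":0},{"dx":0,"dy":0.5,"dz":0,"wx":0,"wy":0,"wz":0},{"dx":0,"dy":0.5,"dz":0,"wx":0,"wy":0,"wz":0},{"dx":0,"dy":0.5,"dz":0,"wx":0,"wy":0,"wz":0},{"dx":0,"dy":0,"dz":0,"wx":0,"wy":0,"wz":0}]' | egrep 'tcp|force'
python3 - <<'E'
from h import *
look('wrist','w9'); to(*b2w(-70,-122),122,88.7)
E
```

```text
tcp_pos: [0.4981, -0.0476, 0.1227]
force: [-1.3, -2.5, 5.6]
gripper_force: 24.5
tcp_pos: [0.4993, -0.0021, 0.1227]
force: [0.7, -0.1, 5.8]
gripper_force: 24.5
t 39.12 tcp [499.3  -2.1 122.7] yaw_y 88.8 z [ 0.003 -0.001 -1.   ] gap 0.317 F [ 0.7 -0.1  5.8] gf 24.5 q [-0.23  0.67  1.89 -0.    0.58 -1.78]
wrist [524.3 101.7  92.8  35.1  -1.5] px (496, 261, 98, 163) board [-45.7 -37.1] rel -0.2
wrist [401.1  75.8  95.8  39.1  72.5] px (386, 0, 254, 117) board [-168.3  -65.7] rel 73.8
t 39.17 tcp [499.3  -2.1 122.7] yaw_y 88.8 z [ 0.003 -0.001 -1.   ] gap 0.319 F [ 0.7 -0.1  6.2] gf 24.5 q [-0.23  0.67  1.89 -0.    0.58 -1.78]
  -> wz 0.1 d(cm) [0.16 1.95 0.07]
```

```bash
python3 -m inch '[{"dx":0,"dy":0.4,"dz":0,"wx":0,"wy":0,"wz":0},{"dx":0,"dy":0.4,"dz":0,"wx":0,"wy":0,"wz":0},{"dx":0,"dy":0.4,"dz":0,"wx":0,"wy":0,"wz":0},{"dx":0,"dy":0.2,"dz":0,"wx":0,"wy":0,"wz":0},{"dx":0,"dy":0,"dz":0,"wx":0,"wy":0,"wz":0}]' | egrep 'tcp|force'
python3 -m inch '[{"dx":0,"dy":0.1,"dz":0,"wx":0,"wy":0,"wz":0},{"dx":0,"dy":0.1,"dz":0,"wx":0,"wy":0,"wz":0},{"dx":0,"dy":0,"dz":0,"wx":0,"wy":0,"wz":0}]' | egrep 'tcp|force'
python3 -m inch '[{"dx":0,"dy":0.1,"dz":0,"wx":0,"wy":0,"wz":0},{"dx":0,"dy":0,"dz":0,"wx":0,"wy":0,"wz":0}]' | egrep 'tcp|force'
python3 -m inch '[{"dx":0,"dy":0.05,"dz":0,"wx":0,"wy":0,"wz":0},{"dx":0,"dy":0,"dz":0,"wx":0,"wy":0,"wz":0}]' | egrep 'tcp|force'
python3 - <<'E'
from h import *
look('wrist'); to(*b2w(-70,-122),122,88.7)
E
```

```text
tcp_pos: [0.4996, 0.0116, 0.1227]
force: [0.8, -2.9, 4.9]
gripper_force: 24.5
tcp_pos: [0.4997, 0.0134, 0.1227]
force: [1.1, -2.3, 5.3]
gripper_force: 24.5
tcp_pos: [0.4997, 0.0144, 0.1227]
force: [-0.3, -3.2, 4.9]
gripper_force: 24.5
tcp_pos: [0.4997, 0.0148, 0.1227]
force: [-1.0, -3.5, 4.5]
gripper_force: 24.5
t 40.67 tcp [499.7  14.8 122.7] yaw_y 88.8 z [ 0.003 -0.001 -1.   ] gap 0.318 F [-1.  -3.5  4.5] gf 24.5 q [-0.19  0.67  1.89 -0.    0.59 -1.74]
wrist [524.8 118.9  92.9  35.2  -1.2] px (496, 261, 98, 163) board [-45.6 -19.9] rel 0.1
wrist [408.6  95.2  86.8  33.8  73.3] px (412, 15, 228, 101) board [-161.2  -46.2] rel 74.6
t 40.73 tcp [499.7  14.8 122.7] yaw_y 88.8 z [ 0.003 -0.001 -1.   ] gap 0.314 F [-0.2 -2.9  6. ] gf 24.5 q [-0.19  0.67  1.89 -0.    0.59 -1.74]
  -> wz 0.1 d(cm) [0.17 0.25 0.07]
```

```bash
python3 -m inch '[{"dx":0,"dy":0.1,"dz":0,"wx":0,"wy":0,"wz":0},{"dx":0,"dy":0,"dz":0,"wx":0,"wy":0,"wz":0}]' | egrep 'tcp|^force'
python3 -m inch '[{"dx":0,"dy":0.05,"dz":0,"wx":0,"wy":0,"wz":0},{"dx":0,"dy":0,"dz":0,"wx":0,"wy":0,"wz":0}]' | egrep 'tcp|^force'
python3 -m inch '[{"dx":0,"dy":0.05,"dz":0,"wx":0,"wy":0,"wz":0},{"dx":0,"dy":0,"dz":0,"wx":0,"wy":0,"wz":0}]' | egrep 'tcp|^force'
```

```text
tcp_pos: [0.4997, 0.0159, 0.1227]
force: [-0.2, -2.1, 5.1]
tcp_pos: [0.4998, 0.0163, 0.1227]
force: [-0.3, -3.0, 4.1]
tcp_pos: [0.4998, 0.0168, 0.1227]
force: [-0.7, -3.6, 5.5]
```

```bash
python3 -m inch '[{"dx":0,"dy":0.05,"dz":0,"wx":0,"wy":0,"wz":0},{"dx":0,"dy":0,"dz":0,"wx":0,"wy":0,"wz":0}]' | egrep 'tcp|^force'
python3 -m inch '[{"dx":0,"dy":0.05,"dz":0,"wx":0,"wy":0,"wz":0},{"dx":0,"dy":0,"dz":0,"wx":0,"wy":0,"wz":0}]' | egrep 'tcp|^force'
python3 -m inch '[{"dx":0,"dy":0.05,"dz":0,"wx":0,"wy":0,"wz":0},{"dx":0,"dy":0,"dz":0,"wx":0,"wy":0,"wz":0}]' | egrep 'tcp|^force'
python3 -m inch '[{"dx":0,"dy":0.05,"dz":0,"wx":0,"wy":0,"wz":0},{"dx":0,"dy":0,"dz":0,"wx":0,"wy":0,"wz":0}]' | egrep 'tcp|^force'
```

```text
tcp_pos: [0.4998, 0.0173, 0.1227]
force: [-0.2, -3.2, 4.8]
tcp_pos: [0.4998, 0.0178, 0.1227]
force: [-0.3, -3.5, 5.7]
tcp_pos: [0.4998, 0.0183, 0.1227]
force: [0.3, -3.6, 6.4]
tcp_pos: [0.4998, 0.0185, 0.1227]
force: [-0.5, -5.0, 4.7]
```

```bash
python3 -m inch '[{"dx":0,"dy":0.05,"dz":0,"wx":0,"wy":0,"wz":0},{"dx":0,"dy":0,"dz":0,"wx":0,"wy":0,"wz":0}]' | egrep 'tcp|^force'
python3 -m inch '[{"dx":0,"dy":0.05,"dz":0,"wx":0,"wy":0,"wz":0},{"dx":0,"dy":0,"dz":0,"wx":0,"wy":0,"wz":0}]' | egrep 'tcp|^force'
python3 -m inch '[{"dx":0,"dy":0.05,"dz":0,"wx":0,"wy":0,"wz":0},{"dx":0,"dy":0,"dz":0,"wx":0,"wy":0,"wz":0}]' | egrep 'tcp|^force'
```

```text
tcp_pos: [0.4998, 0.0186, 0.1228]
force: [-0.9, -6.8, 6.2]
tcp_pos: [0.4999, 0.0187, 0.1227]
force: [-0.9, -9.0, 4.6]
tcp_pos: [0.4999, 0.0187, 0.1227]
force: [-1.5, -11.2, 6.1]
```

The TCP stopped at y 18.7 mm while the force climbed to 11 N, so the row is closed up. I'll relieve, release, lift clear and check.

```bash
python3 -m inch '[{"dx":0,"dy":-0.12,"dz":0,"wx":0,"wy":0,"wz":0},{"dx":0,"dy":0,"dz":0,"wx":0,"wy":0,"wz":0},{"dx":0,"dy":0,"dz":0,"wx":0,"wy":0,"wz":0}]' | egrep 'tcp|^force'
python3 -m inch '[{"dx":0,"dy":0,"dz":0,"wx":0,"wy":0,"wz":0},{"dx":0,"dy":0,"dz":0,"wx":0,"wy":0,"wz":0},{"dx":0,"dy":0,"dz":0,"wx":0,"wy":0,"wz":0},{"dx":0,"dy":0,"dz":-4,"wx":0,"wy":0,"wz":0},{"dx":0,"dy":0,"dz":-5,"wx":0,"wy":0,"wz":0},{"dx":0,"dy":0,"dz":-4,"wx":0,"wy":0,"wz":0},{"dx":1,"dy":0,"dz":0,"wx":0,"wy":0,"wz":0},{"dx":1,"dy":0,"dz":0,"wx":0,"wy":0,"wz":0},{"dx":0,"dy":0,"dz":0,"wx":0,"wy":0,"wz":0},{"dx":0,"dy":0,"dz":0,"wx":0,"wy":0,"wz":0}]' 0.6 | egrep 'tcp|^force'
python3 -c "
from h import *
look('wrist','w10')"
```

```text
tcp_pos: [0.4998, 0.0186, 0.1228]
force: [-1.8, -6.4, 6.6]
tcp_pos: [0.4784, 0.0203, 0.2507]
force: [0.0, -0.1, -0.2]
t 44.85 tcp [478.4  20.3 250.7] yaw_y 88.8 z [-0.002  0.    -1.   ] gap 0.597 F [ 0.  -0.1 -0.2] gf 0.0 q [-0.19  0.41  1.85  0.    0.88 -1.74]
wrist [525.1 122.4  92.8  36.   -1.8] px (424, 227, 55, 105) board [-45.3 -16.4] rel -0.5
wrist [524.2  85.   92.2  36.6  -1.4] px (379, 227, 53, 105) board [-45.4 -53.8] rel -0.1
wrist [523.   46.8  92.8  36.3  -1.3] px (334, 226, 48, 106) board [-45.8 -92. ] rel -0.0
```

View pics/w10.png

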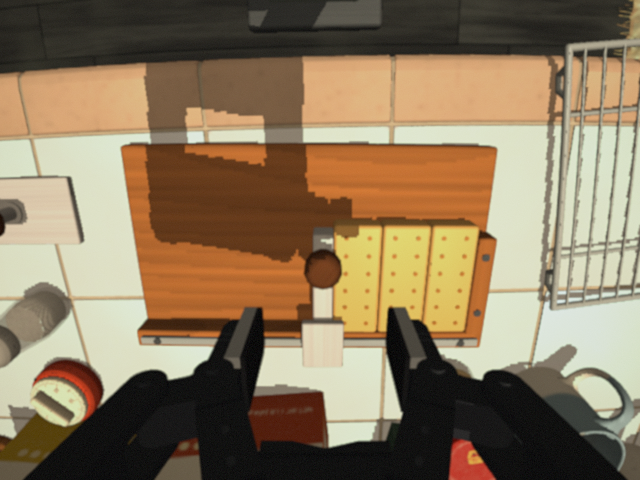

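The row is gapless from the left fence at (480,280) to the bar at (323,290), flush at the back. The smoother lies off the board at (40,210), and nothing else has moved.

```bash
python3 -c "
from station import workorder
print(workorder.sign_off())"
```

```text
the job is handed in; nothing more can be done
None
```

I handed the job in at about 45 s of robot time: the three shortbread fingers form one gapless, square row from the left fence, flush with the back fence. The stop bar is closed up to the last finger, and the smoother is back on the worktop off the board; no verdict came back.

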